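# Jack up the crimping machine's near feet and hold the pump handle down

### The job

The white crimping machine needs a shim under its two near feet. Move the transformer that stands in front of the machine's yellow jacking lug to the free bay of the red mat, squared up like the others, then stand the blue ratchet jack on the bench with its saddle centred under the lug's red-marked lift point, and only then pump the handle, letting it come back up between strokes, until the near feet are about a centimetre clear of the bench. Finish while still holding the pump handle fully down, with the jack alone carrying the machine; do not shift the machine along the bench, and leave everything else where it is.

Things in the scene. Friction and masses are not known exactly. Their poses are not given: they have to be found in the camera images.
- press: Bench crimping machine: white cabinet, black tool column and base plate (340 x 170 mm), 230 mm high, about 7 kg, loose on four rubber feet 30 mm across, 22 mm high. Origin: on the bench amid the feet; x along its length to the tool column (feet at +-140), y across (feet at +-70). Cabinet wall at y = -75, base plate edge at y = -85.
- lift_point (a point): Centre of the underside of the rubber pad (36 mm across) under the yellow jacking lug, 82 mm above the bench while the machine stands; at x = 0, y = -130 mm of the machine. A red dot on the lug's top marks it. The lug: a plate 60 mm wide, 10 thick, its top 96 mm high, reaching from the cabinet wall to y = -157 mm; two thin ribs rise to 120 at the wall.
- near_feet (a point): Point midway between the undersides of the two near feet (on the lug's side, y = -70 mm of the machine): its height is the feet's clearance over the bench, 0 at the start.
- far_feet (a point): Point midway between the undersides of the two far feet (y = +70 mm of the machine); they stay on the bench.
- jack: Blue ratchet lever jack, loose, 0.86 kg. Origin: underside of the base, below the handle's pivot; x to the nose (saddle end). Base 180 x 80 x 8 mm, x = -100 to +80. Two upright cheeks, x = -22 to 72, z = 8 to 66, 46 mm over their outer faces in y: grip across them from above at x = -5, z = 50, the handle rising between the fingers. Saddle at x = +50, top 75 mm high when down.
- saddle (a point): Centre of the top of the jack's round steel saddle, 34 mm across, on top of the ram; it rises with the ram.
- jack_ram (a joint): Rise of the ram and saddle, m, 0 (start) to 0.034. Ratchet of 9 mm pitch: the first full stroke lifts it about 15 mm (feet 6 mm up); as the handle comes back up it sinks to the last notch, about 8 mm. A second full stroke takes it to about 24 mm, feet 13 mm up, while the handle is held down (17 mm, feet 8 mm, if let go).
- pump_handle (a joint): Pump handle angle, rad: 0 is up (28.6 degrees above level, held by a return spring), 0.55 is fully down against its stop (about 3 degrees below level). Pivot 45 mm above the jack's origin, axis along the jack's y. Bare it needs about 2 N at the grip, lifting the machine about 9 N; it springs back up when let go.
- handle_grip (a point): Middle of the red round grip of the pump handle, on its axis, 145 mm from the pivot towards the jack's -x: 114 mm high when up, 38 mm when down. When up its end reaches 140 mm. The grip is 22 mm thick, 55 mm long, round-ended; push it down from above.
- transformer: The transformer to clear away: potted grey block 58 (x) x 50 (y) mm, top 55 mm high, amber windows on its x faces, on an aluminium foot plate 86 (x) x 68 (y) x 3 mm; 0.55 kg. Origin: centre of the underside. Grip the block across its 50 mm, along y.
- mat: Red mat, 340 (x) x 110 (y) x 3 mm, fixed, with three white-outlined bays in a row along its x at -105, 0 and +105 mm, each 94 x 80 mm with a green dot in its middle; the transformers stand with their x along the mat's x. Origin: centre of the underside.
- free_bay: The green dot in the middle of the one empty bay, on the mat's top, 3 mm above the bench.
- trafo_b: A finished transformer, same build, in a bay of the mat: leave it.
- trafo_c: Another finished transformer in a bay of the mat: leave it.
- carton: Small cardboard carton, 100 x 75 x 55 mm: leave it.
- clamp: Steel bench clamp with a red handle, lying flat, about 200 x 90 mm, 25 mm high: leave it.
- capacitor: White capacitor can, 44 mm across, 70 mm high, standing: leave it.
- driver: Orange-handled screwdriver lying on the bench, about 200 mm long: leave it.

How it is judged:
By the outcome, as a careful person would: the job done as asked, in the order asked, and still so for the second after the job is handed in, while the arm keeps its last pose, push and grip.
It also fails if it takes over 72 s, if anything falls off the work surface, if the arm or the gripper's body presses on something with over 40 N, if the wrist force passes 120 N, or if a joint passes its speed limit or range.

### The arm

A 7-joint arm with a two-finger parallel gripper is mounted at the origin on the work surface. World frame = base frame: x ahead of the robot, y to its left, z up, the work surface at z = 0. Lengths are in m, angles in degrees, forces in N, time in s.
With the tool pointing down it reaches from about 0.425 to 0.825 m from the base axis. Payload 3.6 kg.
Tool frame: the origin (TCP) lies at the very end of the fingers, on their centre line; the grasp point (between the pads) lies 19 mm behind it; x points along the fingers, y is the direction in which the jaws open and shut, and the axes are right-handed (so a half turn about x gives the same grasp; the last joint's range is limited). The gripper opens to 93 mm and grips with 3 to 60 N. Pads are 15 mm wide; open, the fingers measure 128 mm over their backs; the gripper's body (75 mm by 188 mm) begins 65 mm behind the grasp point.
Start: joints at [69.185, 35.231, -0.722, 81.555, 0.464, 63.22, -2.315], TCP at [0.215, -0.613, 0.183] pointing down, gripper open.
Joint ranges: [-178.69, 178.69], [-17.37, 117.87], [-77.05, 75.6], [15.02, 138.74], [-78.02, 258.01], [0.78, 113.62], [-162.83, 162.83]. Speed limits (degrees/s): [159.86, 159.86, 180, 180, 180, 180, 180].

### API

Orientations are given as [roll, pitch, yaw] about the fixed x, y, z axes, in that order (R = Rz(yaw) Ry(pitch) Rx(roll)).
In Python, from station import bot gives the robot as it stands.
- The arm moves only by the tool send_rows, never from a script. Its argument "increments" is a list of rows, each a list of 5 numbers: the shift along the tool's x, y, z in mm, then the turn about the tool's x in rad, then the opening, from 0 (shut) to 1 (fully open). A call has 1 to 8 rows; each row shifts and turns the commanded pose from where the row before left it, along the tool's axes as they then stand; what a row does not reach is not made up. A row lasts 1/10 s, in which the tool goes at most 50 mm and 8.59 degrees, less where a joint would pass 70% of its speed; a pose out of reach is approached as far as the arm can. A call is refused whole if a number of a shift passes 50 or a number of a turn 0.15, either way. A call with a gripper value outside its range is refused whole. The fingers move at their own pace and stop on an object; "grip_force" is the grip in N (left out, the last holds). Time passes only in rows, so rows that do not move let the fingers close. It gives the time, the measured TCP pose, the force and the opening at its end, in the units of the state.
- bot.state(): the state, without advancing time (a new reading comes with each control period).
- bot.read_camera(name): name is "scene" or "top" or "wrist"; returns a dict with "pixels" (420x560x3 uint8, blue, green, red), "fx", "fy", "cx", "cy" (pixels), "rvec" (rotation vector, rad) and "tvec" (3), from world to camera coordinates, as OpenCV has them; the wrist camera has in their place "tool_from_camera" (4x4, takes a point from camera to tool coordinates, whose origin is the TCP and whose axes are the tool frame's). Camera axes: x right, y down, z forward; pixel columns grow to the right and rows downward; lengths in m; the calibration is good to about 2 mm. A picture is of the moment at which its call begins: read the wrist's pose just before it. There is no depth.
- bot.job_done(): hands the job in, once; it reports no verdict.
The state is a dict: "t": time; "q": joint angles; "joint_velocities": joint speeds; "joint_torque": joint torques, N m; "eef_pos": TCP position; "tool_rot": TCP orientation; "contact_force": force on the tool from outside, world axes, zero at the start; "torque": the same for the moment, N m; "width": finger opening in m.
Only numpy, scipy, OpenCV 4.12 (cv2) and the standard library are available. Lean on these libraries where they do the work, as an engineer would, in place of code of your own. Each camera call takes 0.05 s, during which the arm holds its last target.

## Working session

There is one attempt and no reset: what is moved stays moved. The work goes in short steps, Python scripts to look and compute and a tool call to move; the robot and the scene stay as the last step left them, time stands still between calls to the robot, and variables do not carry over. Pictures are saved under pics/ and viewed, and the job is handed in when it is done.

Besides the shell and the picture viewer there is one more tool, called after "Request:" as name(argument=value, ...), one argument or row to a line, values as JSON. send_rows: Moves the arm, as the interface text tells. Its arguments: {"type":"object","properties":{"increments":{"type":"array","items":{"type":"array","items":{"type":"number"}}},"grip_force":{"type":"number"}},"required":["increments"]}

```bash
mkdir -p pics; ls
python3 - <<'E'
from station import bot
import cv2
print(bot.state())
for n in ("scene","top","wrist"):
    c=bot.read_camera(n); cv2.imwrite(f"pics/{n}0.png",c["pixels"])
    print(n,{k:v for k,v in c.items() if k!="pixels"})
E
```

```text
pics
{'t': 0.0, 'q': array([69.18695306, 35.29219862, -0.72350686, 81.63744665,  0.46605529,
       63.21879839, -2.31553427]), 'joint_velocities': array([-0.09658329,  0.03549732,  0.06202532,  0.04791833,  0.17545693,
        0.02652227, -0.05249973]), 'joint_torque': array([-4.91203700e-04, -4.58936584e+01,  2.09363764e-01, -1.65743941e+01,
       -6.09556236e-02,  2.05706782e-02,  2.55011955e-04]), 'eef_pos': array([ 0.21449977, -0.61268382,  0.18207026]), 'tool_rot': array([-88.65633924,  89.85446401, 110.64278224]), 'contact_force': array([ 0.34945734, -0.15971744,  0.34928057]), 'torque': array([-0.02760524, -0.04665184, -0.03347316]), 'width': 0.09298251842209541}
scene {'fx': 403.9098347584525, 'fy': 403.9098347584525, 'cx': 276.82241208609287, 'cy': 210.9868776882067, 'rvec': array([ 2.33846382,  0.63073854, -0.21661475]), 'tvec': array([-0.52146406, -0.14604644,  1.51255366])}
top {'fx': 400.4484289366908, 'fy': 400.4484289366908, 'cx': 281.64141738746116, 'cy': 207.33858645018822, 'rvec': array([ 2.10534503, -2.15222496,  0.20327058]), 'tvec': array([0.01065316, 0.59962948, 1.21689574])}
wrist {'fx': 329.43821894193707, 'fy': 329.43821894193707, 'cx': 278.400948081546, 'cy': 206.18602778009196, 'tool_from_camera': array([[-6.48292647e-04, -2.45334972e-01,  9.69438152e-01,
        -2.01444031e-01],
       [ 9.99999172e-01,  9.18391734e-04,  9.01146420e-04,
         5.14204815e-04],
       [-1.11140672e-03,  9.69437934e-01,  2.45334173e-01,
        -6.81467168e-02],
       [ 0.00000000e+00,  0.00000000e+00,  0.00000000e+00,
         1.00000000e+00]])}
```

View pics/scene0.png

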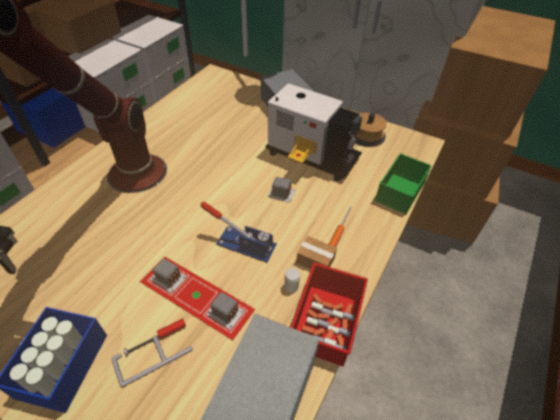

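View pics/top0.png

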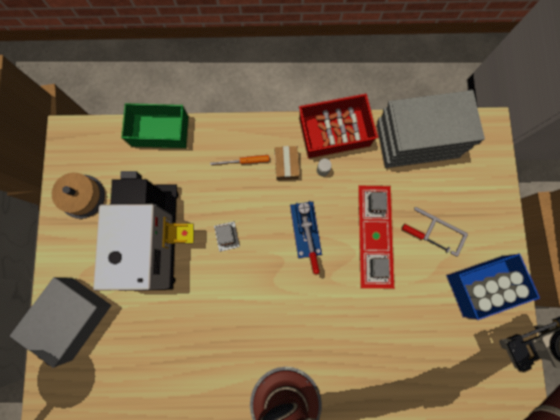

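View pics/wrist0.png

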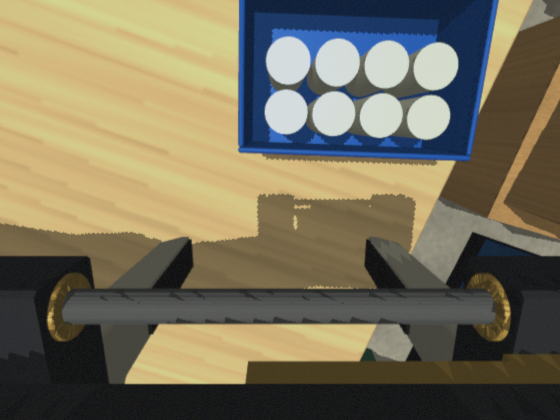

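```bash
cat > h.py <<'E'
import numpy as np, cv2
from scipy.spatial.transform import Rotation as Ro
from station import bot
def cam(name):
    s=bot.state() if name=="wrist" else None
    c=bot.read_camera(name)
    if name=="wrist":
        T=np.eye(4); T[:3,:3]=Ro.from_euler('xyz',s['tool_rot'],degrees=True).as_matrix(); T[:3,3]=s['eef_pos']
        W=T@c['tool_from_camera']
        c['Rcw'],c['o']=W[:3,:3],W[:3,3]
    else:
        R=Ro.from_rotvec(c['rvec']).as_matrix(); c['Rcw']=R.T; c['o']=-R.T@c['tvec']
    c['K']=np.array([[c['fx'],0,c['cx']],[0,c['fy'],c['cy']],[0,0,1]])
    return c
def ray(c,u,v,z):
    d=c['Rcw']@np.array([(u-c['cx'])/c['fx'],(v-c['cy'])/c['fy'],1]); 
    return c['o']+d*(z-c['o'][2])/d[2]
def proj(c,p):
    q=c['Rcw'].T@(np.asarray(p)-c['o']); return np.array([c['fx']*q[0]/q[2]+c['cx'],c['fy']*q[1]/q[2]+c['cy']])
def hsv(c): return cv2.cvtColor(c['pixels'],cv2.COLOR_BGR2HSV)
def blobs(m,mina=5):
    n,l,s,ce=cv2.connectedComponentsWithStats(m.astype(np.uint8))
    return sorted([(int(s[i,4]),tuple(np.round(ce[i],2)),tuple(int(x) for x in s[i,:4])) for i in range(1,n) if s[i,4]>=mina],reverse=True)
def inr(h,lo,hi): return cv2.inRange(h,np.array(lo),np.array(hi))
E
python3 - <<'E'
from h import *
c=cam("top"); h=hsv(c); print(c['o'])
big=cv2.resize(c['pixels'][170:300,90:400],None,fx=2.58,fy=2.58,interpolation=cv2.INTER_CUBIC); cv2.imwrite("pics/topz.png",big)
red=inr(h,(0,150,80),(8,255,255))|inr(h,(172,150,80),(180,255,255))
print("red",blobs(red)[:8]); 
print("green",blobs(inr(h,(45,100,50),(85,255,255)))[:5]); print("yel",blobs(inr(h,(22,180,120),(33,255,255)))[:4]); print("blue",blobs(inr(h,(100,120,30),(130,255,255)))[:4])
for n,u,v,z in [("dot",184,233,.096),("trafo",227,235,.055),("bay",376.5,236,.003),("bT",378,202,.055),("cT",379,266,.055),("saddle",304.5,208.5,.075),("grip",315,264,.114),("machinetopTL",105,205,.23),("machTR",156,205,.23),("BR",156,289,.23)]:
    print(n,ray(c,u,v,z).round(3))
E
```

```text
[0.36842738 0.00943842 1.30563258]
red [(1826, (np.float64(375.53), np.float64(236.62)), (359, 186, 35, 103)), (1688, (np.float64(334.58), np.float64(126.72)), (299, 94, 80, 58)), (199, (np.float64(293.85), np.float64(378.31)), (274, 371, 36, 15)), (168, (np.float64(259.02), np.float64(402.92)), (254, 385, 19, 33)), (150, (np.float64(413.19), np.float64(231.49)), (402, 224, 23, 15)), (140, (np.float64(314.22), np.float64(262.8)), (310, 252, 10, 22)), (40, (np.float64(333.32), np.float64(120.75)), (330, 117, 8, 8)), (16, (np.float64(331.44), np.float64(113.56)), (329, 112, 7, 5))]
green [(1495, (np.float64(155.48), np.float64(125.07)), (122, 104, 62, 37)), (26, (np.float64(375.65), np.float64(235.35)), (373, 233, 6, 6)), (10, (np.float64(164.7), np.float64(146.7)), (162, 146, 7, 2))]
yel [(286, (np.float64(184.74), np.float64(232.87)), (174, 223, 20, 20))]
blue [(2032, (np.float64(488.88), np.float64(283.32)), (448, 255, 92, 64)), (396, (np.float64(299.04), np.float64(230.84)), (291, 204, 18, 53)), (244, (np.float64(313.1), np.float64(227.14)), (307, 202, 13, 47))]
dot [0.519 0.296 0.096]
trafo [0.515 0.171 0.055]
bay [ 0.507 -0.311  0.003]
bT [ 0.61  -0.31   0.055]
cT [ 0.409 -0.3    0.055]
saddle [ 0.591 -0.074  0.075]
grip [ 0.417 -0.097  0.114]
machinetopTL [0.584 0.481 0.23 ]
machTR [0.581 0.342 0.23 ]
BR [0.356 0.334 0.23 ]
```

View pics/topz.png

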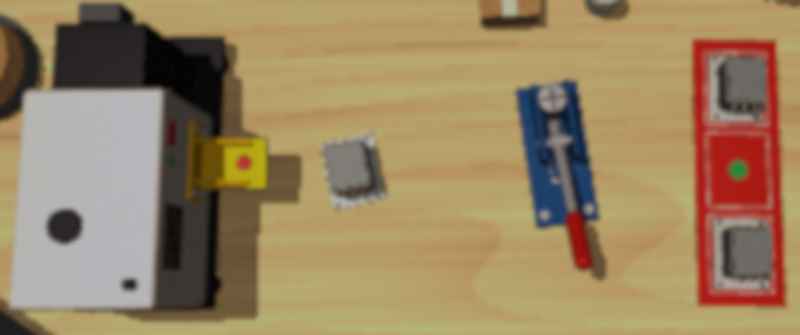

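Run:
```python
from h import *
s=bot.state(); R=Ro.from_euler('xyz',s['tool_rot'],degrees=True).as_matrix(); print(R.round(3)); print(s['t'])
c=cam("wrist"); print(c['o'], c['Rcw'].round(2))
```

```text
[[-0.001  0.33  -0.944]
 [ 0.001 -0.944 -0.33 ]
 [-1.    -0.002  0.   ]]
0.2
[ 0.27922182 -0.59123884  0.38398599] [[ 0.33 -0.91 -0.23]
 [-0.94 -0.32 -0.08]
 [-0.    0.25 -0.97]]
```

Request:
send_rows(
  increments=[
    [-15,0,0,0.11,1],
    [-15,0,0,0.11,1],
    [-15,0,0,0.11,1],
    [0,-34,-34,0,1],
    [0,-34,-34,0,1],
    [0,-34,-34,0,1],
    [0,-34,-34,0,1],
    [0,-34,-34,0,1],
  ],
)

```text
t: 1.05
eef_pos: [0.3848, -0.4407, 0.2283]
tool_rot: [-167.2, 90.0, 13.2]
contact_force: [0.1, -0.4, 0.1]
width: 0.0933
```

Request:
send_rows(
  increments=[
    [0,-34,-34,0,1],
    [0,-34,-34,0,1],
    [0,-34,-34,0,1],
    [0,-34,-34,0,1],
    [0,0,0,0,1],
    [0,0,0,0,1],
  ],
)

```text
t: 1.65
eef_pos: [0.5194, -0.3039, 0.2279]
tool_rot: [-29.4, 90.0, 151.2]
contact_force: [-0.4, -1.7, -0.6]
width: 0.0928
```

Run:
```python
from h import *
s=bot.state(); print(s['t'],s['eef_pos'],s['tool_rot'])
R=Ro.from_euler('xyz',s['tool_rot'],degrees=True).as_matrix(); print(R.round(3))
c=cam("wrist"); cv2.imwrite("pics/w1.png",c['pixels'])
print(blobs(inr(hsv(c),(45,100,50),(85,255,255)))[:3])
```

```text
1.65 [ 0.51943088 -0.30390637  0.22789549] [-29.39030977  89.95516728 151.20781136]
[[-0.001  0.01  -1.   ]
 [ 0.    -1.    -0.01 ]
 [-1.    -0.     0.001]]
[(229, (np.float64(281.03), np.float64(184.54)), (273, 177, 17, 17))]
```

View pics/w1.png

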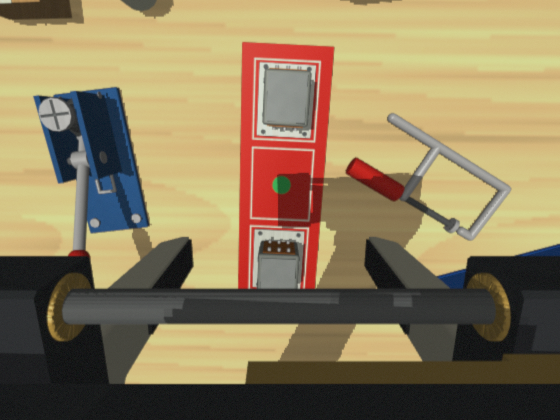

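Run:
```python
from h import *
c=cam("wrist"); h=hsv(c)
print("bay",ray(c,281.03,184.54,.003))
red=(inr(h,(0,120,60),(9,255,255))|inr(h,(170,120,60),(180,255,255)))>0
red[:, :225]=0; red[:,345:]=0; red[250:]=0
# edges: first/last red col per row
L=[];Rr=[]
for v in range(60,230,4):
    cols=np.where(red[v])[0]
    if len(cols)>5:
        L.append(ray(c,cols[0]-.5,v,.003)[:2]); Rr.append(ray(c,cols[-1]+.5,v,.003)[:2])
for E in (L,Rr):
    f=cv2.fitLine(np.array(E,np.float32),cv2.DIST_HUBER,0,.01,.01).ravel(); print("dir deg",np.degrees(np.arctan2(f[1],f[0])), "y at bay",f[3]+f[1]/f[0]*(.507-f[2]))
s=bot.state();print(s['t'],s['eef_pos'])
```

```text
bay [ 0.50758386 -0.31031171  0.003     ]
dir deg -1.7656325 y at bay -0.25331047
dir deg -1.9867247 y at bay -0.36260942
1.75 [ 0.51737366 -0.30706321  0.22817534]
```

Request:
send_rows(
  increments=[
    [0,-50,0,0,1],
    [0,-50,0,0,1],
    [0,-50,0,0,1],
    [0,-50,0,0,1],
    [0,0,0,0,1],
    [0,0,0,0,1],
  ],
)

```text
t: 2.35
eef_pos: [0.5169, -0.1062, 0.2286]
tool_rot: [107.4, 89.9, -72.2]
contact_force: [-0.3, -1.3, -0.6]
width: 0.0929
```

Run:
```python
from h import *
s=bot.state(); print(s['t'],s['eef_pos'],s['tool_rot'])
c=cam("wrist"); cv2.imwrite("pics/w2.png",c['pixels'])
```

```text
2.35 [ 0.51689695 -0.10620463  0.22863476] [107.42931936  89.94185743 -72.19120476]
```

View pics/w2.png

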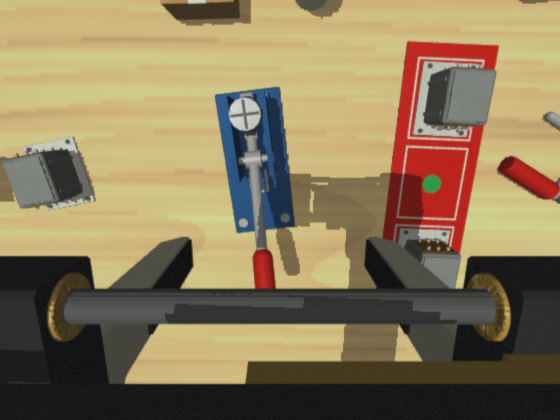

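Run:
```python
from h import *
c=cam("wrist"); h=hsv(c)
print("bay",ray(c,*blobs(inr(h,(45,100,50),(85,255,255)))[0][1],.003))
b=inr(h,(100,110,25),(130,255,255))>0
b[:, :205]=0;b[:,305:]=0;b[245:]=0
L=[];Rr=[]
for v in range(125,222,3):
    cols=np.where(b[v])[0]; L.append(ray(c,cols[0]-.5,v,.008)[:2]); Rr.append(ray(c,cols[-1]+.5,v,.008)[:2])
for E in (L,Rr):
    f=cv2.fitLine(np.array(E,np.float32),cv2.DIST_HUBER,0,.01,.01).ravel(); print("dir",np.degrees(np.arctan2(f[1],f[0])), "y at x=.55",f[3]+f[1]/f[0]*(.55-f[2]))
print("saddle",ray(c,244.5,114,.075), "base corners",[ray(c,u,v,.008).round(4)[:2] for u,v in((216,95),(279,88),(294,227),(236,232))])
g=cv2.cvtColor(c['pixels'],cv2.COLOR_BGR2GRAY)
print(cv2.HoughCircles(g[90:140,215:275],cv2.HOUGH_GRADIENT,1,30,param1=100,param2=12,minRadius=11,maxRadius=22))
```

```text
bay [ 0.50935597 -0.30792333  0.003     ]
dir 7.179203 y at x=.55 -0.037615135
dir 6.850645 y at x=.55 -0.11595349
saddle [ 0.59386281 -0.0732746   0.075     ] base corners [array([ 0.6176, -0.0325]), array([ 0.6261, -0.1092]), array([ 0.4496, -0.1302]), array([ 0.4423, -0.0521])]
[[[28.5 23.5 16.9]]]
```

Request:
send_rows(
  increments=[
    [0,-50,0,0,1],
    [0,-50,0,0,1],
    [0,-50,0,0,1],
    [0,-50,0,0,1],
    [0,-50,0,0,1],
    [0,-50,0,0,1],
    [0,0,0,0,1],
    [0,0,0,0,1],
  ],
)

```text
t: 3.25
eef_pos: [0.5161, 0.1934, 0.2279]
tool_rot: [81.3, 89.9, -98.4]
contact_force: [0.3, -1.3, 0.5]
width: 0.0932
```

Run:
```python
from h import *
s=bot.state(); print(s['t'],s['eef_pos'],s['tool_rot'])
c=cam("wrist"); cv2.imwrite("pics/w3.png",c['pixels'])
```

```text
3.25 [0.51606006 0.19335156 0.22785547] [ 81.31086559  89.92624639 -98.36463584]
```

View pics/w3.png

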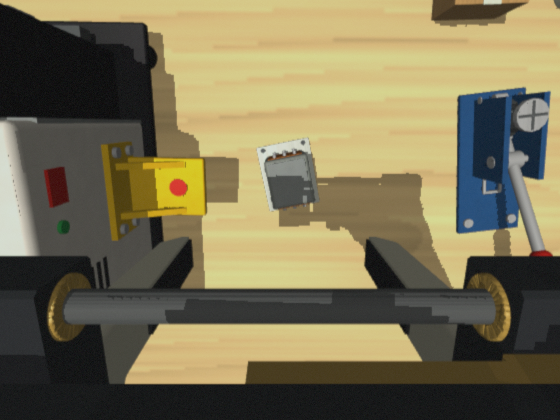

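Run:
```python
from h import *
c=cam("wrist"); h=hsv(c)
red=(inr(h,(0,150,100),(8,255,255))|inr(h,(172,150,100),(180,255,255)))
for b in blobs(red,30):
    if 150<b[1][0]<210: print("dot",b,ray(c,*b[1],.096))
y=inr(h,(20,150,60),(35,255,255)); 
for v in (166,172,180,195,205): 
    cols=np.where(y[v,100:230])[0]+100; print(v,cols[0],cols[-1],ray(c,cols[-1]+.5,v,.096)[:2].round(4))
for u in (180,190,200):
    r=np.where(y[140:230,u])[0]+140; print(u,r[0],r[-1],ray(c,u,r[0]-.5,.096)[:2].round(4),ray(c,u,r[-1]+.5,.096)[:2].round(4))
cv2.imwrite("pics/w3z.png",cv2.resize(c['pixels'][130:225,240:340],None,fx=6,fy=6,interpolation=cv2.INTER_CUBIC))
s=bot.state();print(s['t'],s['eef_pos'])
```

```text
dot (214, (np.float64(175.98), np.float64(187.64)), (168, 180, 17, 16)) [0.51973267 0.29605147 0.096     ]
166 101 202 [0.5421 0.2676]
172 102 202 [0.536  0.2679]
180 103 203 [0.5278 0.2673]
195 105 204 [0.5121 0.2671]
205 106 204 [0.5014 0.2677]
180 158 215 [0.5506 0.2898] [0.49  0.294]
190 158 215 [0.5506 0.2797] [0.49   0.2835]
200 159 215 [0.5496 0.2697] [0.49  0.273]
3.35 [0.51642282 0.19093588 0.22805193]
```

View pics/w3z.png

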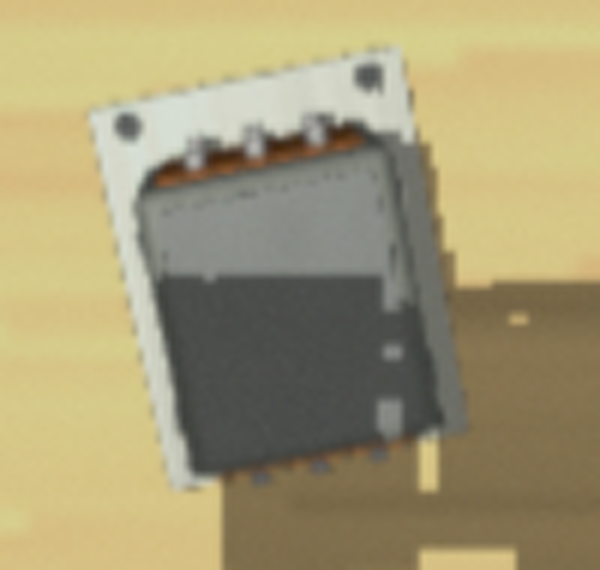

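Run:
```python
from h import *
for i in range(3):
    c=cam("wrist")
    P=np.array([ray(c,240+(u-2.5)/6,130+(v-2.5)/6,.003)[:2] for u,v in((92,113),(403,50),(465,430),(172,490))])
    B=np.array([ray(c,240+(u-2.5)/6,130+(v-2.5)/6,.055)[:2] for u,v in((145,190),(388,145),(440,432),(195,472))])
    for Q in(P,B):
        e=Q[[0,1]].mean(0)-Q[[2,3]].mean(0); f=Q[[0,3]].mean(0)-Q[[1,2]].mean(0)
        print(Q.mean(0).round(4),"xdir",np.degrees(np.arctan2(e[1],e[0])).round(2),"ydir-90",np.degrees(np.arctan2(f[1],f[0])).round(2)-90,np.linalg.norm(e),np.linalg.norm(f))
    s=bot.state();print(s['eef_pos'],s['tool_rot'], Ro.from_euler('xyz',s['tool_rot'],degrees=True).as_matrix()[:2,1].round(4))
```

```text
[0.5182 0.1789] xdir 11.03 ydir-90 11.730000000000004 0.08441947258906903 0.06690720594143533
[0.5192 0.1786] xdir 10.59 ydir-90 10.099999999999994 0.05616791570621383 0.04746992503282082
[0.51636591 0.19098768 0.22816131] [ 96.13989946  89.89503751 -83.80379654] [ 0.001 -1.   ]
[0.5182 0.179 ] xdir 11.01 ydir-90 11.709999999999994 0.08443796872865807 0.0669238523516935
[0.5191 0.1787] xdir 10.57 ydir-90 10.090000000000003 0.05618196523769619 0.04748326173719389
[0.51622756 0.19137527 0.2282792 ] [100.75134196  89.92105763 -79.17041008] [ 0.0014 -1.    ]
[0.518  0.1795] xdir 11.04 ydir-90 11.739999999999995 0.08445829462230707 0.06694165719561572
[0.519  0.1792] xdir 10.6 ydir-90 10.120000000000005 0.05619738595421858 0.04749748671612722
[0.51605333 0.19190459 0.22835995] [105.98214322  89.94522905 -73.8965989 ] [ 0.0021 -1.    ]
```

Request:
send_rows(
  increments=[
    [20,12.5,-2.5,0,1],
    [40,0,0,-0.095,1],
    [40,0,0,-0.095,1],
    [40,0,0,0,1],
    [0,0,0,0,1],
    [0,0,0,0,1],
  ],
)

```text
t: 4.1
eef_pos: [0.5184, 0.1813, 0.0888]
tool_rot: [65.3, 90.0, -103.5]
contact_force: [0.6, 0.0, -0.0]
width: 0.0932
```

Run:
```python
from h import *
s=bot.state(); print(s['t'],s['eef_pos'],s['tool_rot'],Ro.from_euler('xyz',s['tool_rot'],degrees=True).as_matrix().round(4))
c=cam("wrist"); cv2.imwrite("pics/w4.png",c['pixels'])
```

```text
4.1 [0.51841962 0.18130419 0.08876839] [  65.33168119   89.98164366 -103.4915479 ] [[-1.000e-04  1.938e-01 -9.810e-01]
 [-3.000e-04 -9.810e-01 -1.938e-01]
 [-1.000e+00  3.000e-04  1.000e-04]]
```

View pics/w4.png

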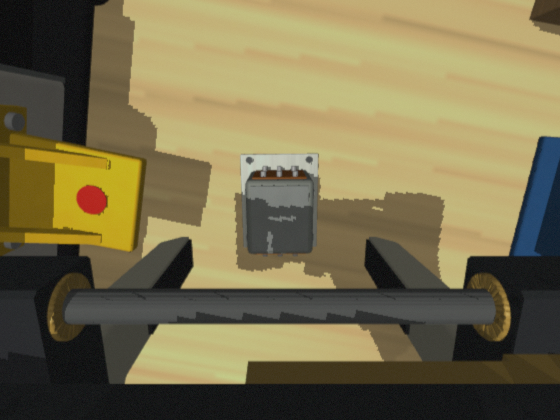

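Request:
send_rows(
  increments=[
    [40,0,0,0,1],
    [23,0,0,0,1],
    [0,0,0,0,0.3],
    [0,0,0,0,0.3],
    [0,0,0,0,0.3],
    [0,0,0,0,0.3],
    [0,0,0,0,0.3],
  ],
  grip_force=25,
)

```text
t: 4.85
eef_pos: [0.5187, 0.1825, 0.0265]
tool_rot: [-169.5, 89.9, 21.8]
contact_force: [-0.3, -0.4, -0.1]
width: 0.0578
```

Request:
send_rows(
  increments=[
    [0,0,0,0,0.3],
    [0,0,0,0,0.3],
    [0,0,0,0,0.3],
  ],
)

```text
t: 5.15
eef_pos: [0.5179, 0.1821, 0.0253]
tool_rot: [-70.9, 90.0, 120.4]
contact_force: [-0.1, 0.5, 0.5]
width: 0.0342
```

Run:
```python
from h import *
c=cam("wrist"); cv2.imwrite("pics/w5.png",c['pixels']);s=bot.state(); print(s['t'],s['eef_pos'],s['contact_force'],s['width'])
```

```text
5.2 [0.51785791 0.18217213 0.02527512] [ 0.16259744 -0.63129585 -0.23661227] 0.03063716196183513
```

View pics/w5.png

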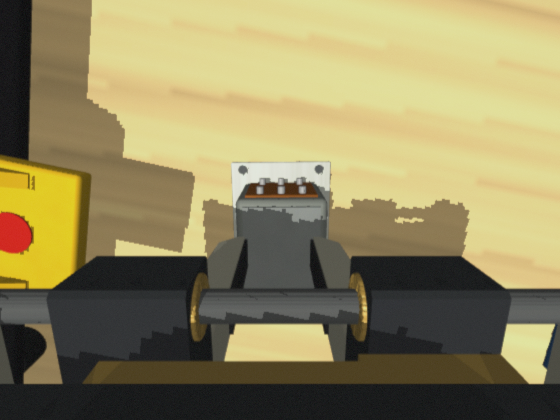

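Run:
```python
from h import *
c=cam("wrist"); a=cv2.resize(c['pixels'][150:370,170:390],None,fx=2.7,fy=2.7,interpolation=cv2.INTER_CUBIC)
cv2.imwrite("pics/w6.png",a)
c=cam("scene"); cv2.imwrite("pics/s6.png",cv2.resize(c['pixels'][110:260,190:390],None,fx=4,fy=4,interpolation=cv2.INTER_CUBIC))
s=bot.state(); print(s['t'],s['contact_force'],s['width'])
```

```text
5.3 [ 0.04322823 -0.03386166 -0.1919301 ] 0.028261541863295443
```

View pics/w6.png

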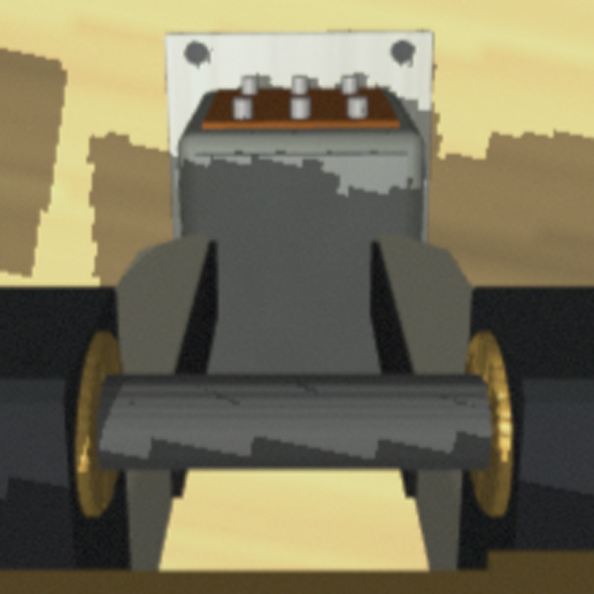

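View pics/s6.png

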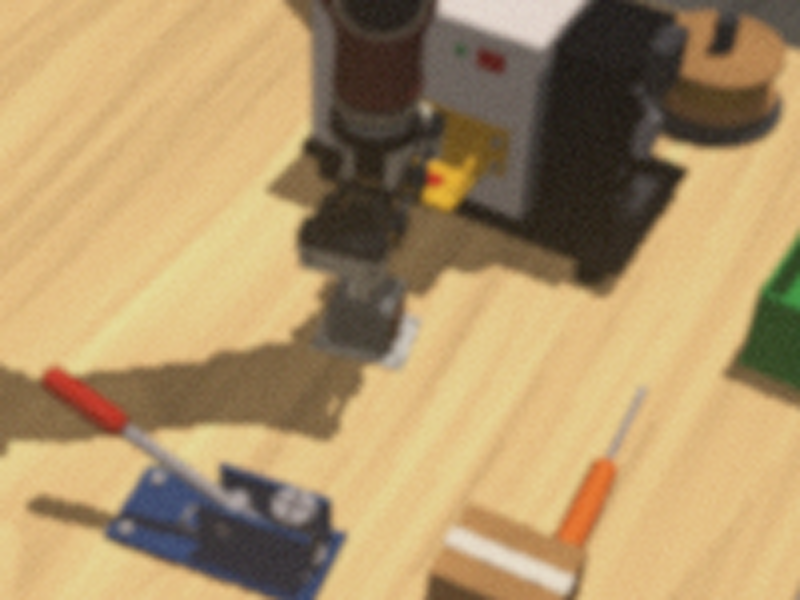

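Request:
send_rows(
  increments=[
    [1,0,0,0,0.3],
    [1,0,0,0,0.3],
    [1,0,0,0,0.3],
  ],
)

```text
t: 5.6
eef_pos: [0.5178, 0.1822, 0.0221]
tool_rot: [-17.2, 90.0, 174.0]
contact_force: [-0.2, -0.1, -0.3]
width: 0.0278
```

Request:
send_rows(
  increments=[
    [1.5,0,0,0,0.3],
    [1.5,0,0,0,0.3],
    [0,0,0,0,0.3],
  ],
)

```text
t: 5.9
eef_pos: [0.5179, 0.1822, 0.02]
tool_rot: [169.3, 90.0, 0.6]
contact_force: [-1.5, 0.5, 4.9]
width: 0.0281
```

Request:
send_rows(
  increments=[
    [1.5,0,0,0,0.3],
    [1.5,0,0,0,0.3],
    [0,0,0,0,0.3],
  ],
)

```text
t: 6.2
eef_pos: [0.518, 0.1822, 0.0199]
tool_rot: [157.5, 89.9, -11.3]
contact_force: [-5.7, -2.1, 24.1]
width: 0.0273
```

Request:
send_rows(
  increments=[
    [-9,0,0,0,1],
    [0,0,0,0,1],
    [0,0,0,0,1],
    [0,0,0,0,1],
    [0,0,0,0,1],
    [0,0,0,0,1],
    [0,0,0,0,1],
    [0,0,0,0,1],
  ],
)

```text
t: 7.0
eef_pos: [0.5178, 0.1821, 0.0251]
tool_rot: [-4.9, 90.0, -173.7]
contact_force: [-0.3, 0.6, -0.1]
width: 0.0872
```

Run:
```python
from h import *
c=cam("wrist"); cv2.imwrite("pics/w7.png",c['pixels']);s=bot.state(); print(s['t'],s['eef_pos'],s['contact_force'],s['width'])
```

```text
7.05 [0.51784542 0.18214392 0.0251909 ] [ 1.11524886 -1.0647664   0.3018847 ] 0.09045424705699773
```

View pics/w7.png

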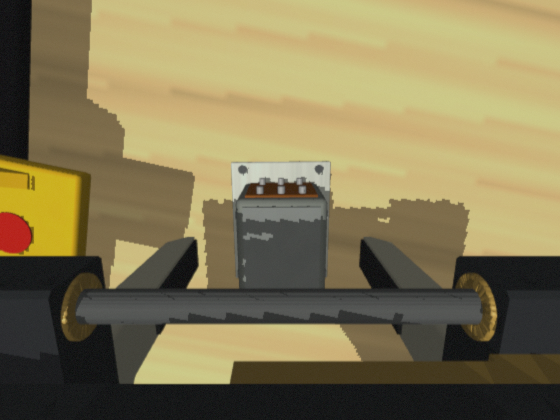

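Request:
send_rows(
  increments=[
    [15,0,0,0,1],
    [10,0,0,0,1],
    [6,0,0,0,1],
    [4,0,0,0,1],
    [0,0,0,0,1],
  ],
)

```text
t: 7.55
eef_pos: [0.5175, 0.1821, -0.0102]
tool_rot: [5.2, 89.9, -163.5]
contact_force: [-0.4, -0.5, -0.6]
width: 0.0932
```

Request:
send_rows(
  increments=[
    [0,0,0,0,0.3],
    [0,0,0,0,0.3],
    [0,0,0,0,0.3],
    [0,0,0,0,0.3],
    [0,0,0,0,0.3],
    [0,0,0,0,0.3],
    [0,0,0,0,0.3],
    [0,0,0,0,0.3],
  ],
)

```text
t: 8.35
eef_pos: [0.518, 0.1814, -0.0096]
tool_rot: [77.9, 89.9, -90.8]
contact_force: [-0.3, -2.3, 1.0]
width: 0.0502
```

Request:
send_rows(
  increments=[
    [-30,0,0,0,0.3],
    [-45,0,0,0,0.3],
    [-45,0,0,0.114,0.3],
    [-45,0,0,0.114,0.3],
    [-5,25,0,0,0.3],
    [0,45,0,0,0.3],
    [0,45,0,0,0.3],
    [0,45,0,0,0.3],
  ],
)

```text
t: 9.15
eef_pos: [0.5113, 0.0212, 0.1592]
tool_rot: [-5.6, 89.8, 172.7]
contact_force: [0.8, 0.3, -4.4]
width: 0.05
```

Request:
send_rows(
  increments=[
    [0,45,0,0,0.3],
    [0,45,0,0,0.3],
    [0,45,0,0,0.3],
    [0,45,0,0,0.3],
    [0,45,-2,0,0.3],
    [0,45,-2,0,0.3],
    [0,40,-2,0,0.3],
    [0,15,0,0,0.3],
  ],
)

```text
t: 9.95
eef_pos: [0.5062, -0.3086, 0.1586]
tool_rot: [41.7, 89.8, -140.5]
contact_force: [-0.6, -0.7, -4.8]
width: 0.0498
```

Request:
send_rows(
  increments=[
    [20,0,0,0,0.3],
    [40,0,0,0,0.3],
    [40,0,0,0,0.3],
    [10,0,0,0,0.3],
    [0,0,0,0,0.3],
    [0,0,0,0,0.3],
  ],
)

```text
t: 10.55
eef_pos: [0.5102, -0.303, 0.0515]
tool_rot: [162.1, 89.8, -19.7]
contact_force: [0.4, -0.3, -4.1]
width: 0.0499
```

Run:
```python
from h import *
c=cam("wrist"); cv2.imwrite("pics/w8.png",c['pixels']);s=bot.state(); print(s['t'],s['eef_pos'],s['contact_force'],s['width'],Ro.from_euler('xyz',s['tool_rot'],degrees=True).as_matrix()[:2,1])
```

```text
10.6 [ 0.51065795 -0.30343122  0.0522397 ] [-0.01587279 -0.95129331 -4.65485252] 0.05012854984609763 [-0.03090068 -0.99952105]
```

View pics/w8.png

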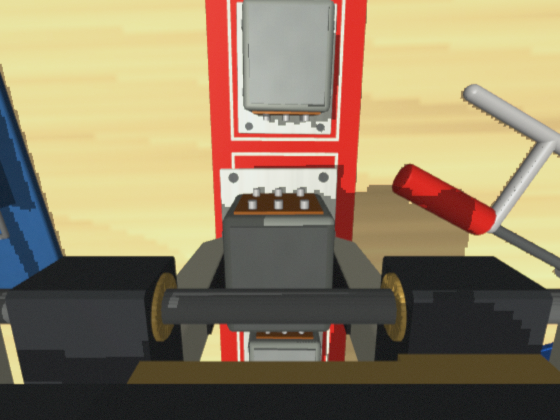

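Run:
```python
from h import *
c=cam("wrist"); s=bot.state(); print(s['eef_pos'],s['t'])
im=c['pixels']; cv2.imwrite("pics/w8z.png",cv2.resize(im[100:230,200:370],None,fx=4.5,fy=4.5,interpolation=cv2.INTER_CUBIC))
h=hsv(c); w=inr(h,(0,0,140),(180,70,255))
zz=s['eef_pos'][2]+.0096+.003
for v in(155,158,170,175,180): 
    cc=np.where(w[v,200:370])[0]+200; print(v,cc[:6],cc[-6:])
```

```text
[ 0.5106126  -0.303622    0.05246571] 10.65
155 [231 232 233 234 235 236] [331 332 333 334 335 336]
158 [231 232 233 335 336] [231 232 233 335 336]
170 [220 221 222 223 224 225] [331 332 333 334 335 336]
175 [220 221 222 223 224 225] [331 332 333 334 335 336]
180 [220 221 222 223 224 225] [331 332 333 334 335 336]
```

View pics/w8z.png

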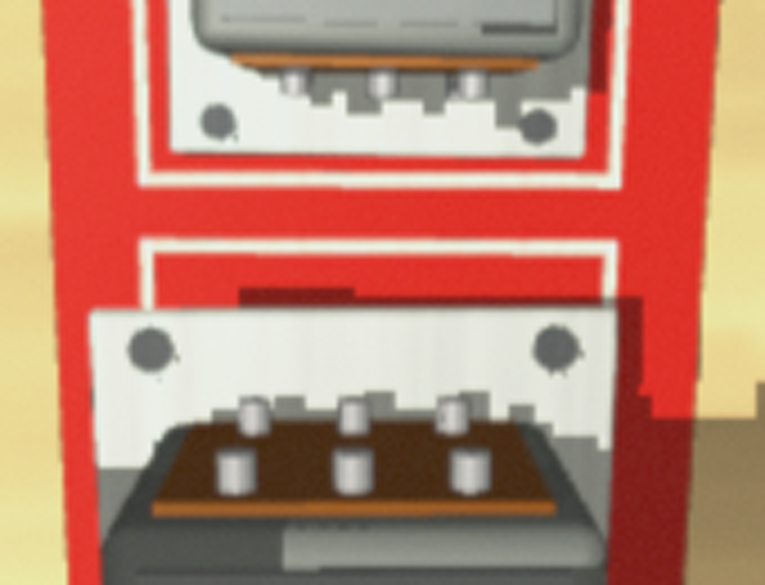

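Run:
```python
from h import *
c=cam("wrist"); s=bot.state()
f=lambda u,v,z: ray(c,200+(u-1.75)/4.5,100+(v-1.75)/4.5,z)
zz=s['eef_pos'][2]+.0096+.003
a=(f(140,240,.003)+f(617,242,.003))/2; b=(f(90,310,zz)+f(617,310,zz))/2
n=(f(170,153,.006)+f(585,157,.006))/2
print("outline mid",a,np.linalg.norm(f(140,240,.003)-f(617,242,.003)),"plate mid",b,np.linalg.norm(f(90,310,zz)-f(617,310,zz)),"neigh",n,s['eef_pos'])
```

```text
outline mid [ 0.55679118 -0.30968092  0.003     ] 0.08008685107890896 plate mid [ 0.55339784 -0.30527947  0.06501579] 0.06737941024436529 neigh [ 0.57098632 -0.30983386  0.006     ] [ 0.51039523 -0.30354904  0.05241579]
```

Request:
send_rows(
  increments=[
    [20,4.5,0.5,0,0.3],
    [22,0,0,0,0.3],
    [5,0,0,0,0.3],
    [0,0,0,0,0.3],
    [0,0,0,0,0.3],
  ],
)

```text
t: 11.2
eef_pos: [0.5094, -0.3078, 0.0046]
tool_rot: [156.8, 89.8, -25.0]
contact_force: [0.7, 0.6, -5.3]
width: 0.0498
```

Run:
```python
from h import *
s=bot.state();c=cam("wrist"); print(s['t'],s['eef_pos'],s['contact_force'])
im=c['pixels']; cv2.imwrite("pics/w9z.png",cv2.resize(im[100:230,200:370],None,fx=4.5,fy=4.5,interpolation=cv2.INTER_CUBIC))
```

```text
11.2 [ 0.50937721 -0.30775024  0.00464889] [ 0.72705183  0.55605194 -5.3185884 ]
```

View pics/w9z.png

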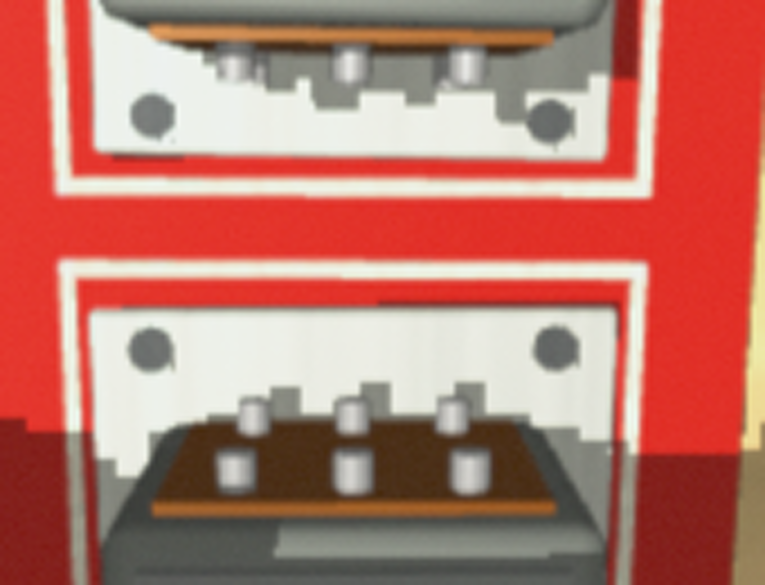

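Run:
```python
from h import *
s=bot.state();c=cam("wrist")
f=lambda u,v,z: ray(c,200+(u-1.75)/4.5,100+(v-1.75)/4.5,z)
zz=s['eef_pos'][2]+.0096+.003
a=(f(60,261,.003)+f(647,264,.003))/2; b=(f(89,310,zz)+f(617,310,zz))/2
print("outline mid",a,np.linalg.norm(f(60,261,.003)-f(647,264,.003)),"plate mid",b,s['eef_pos'])
```

```text
outline mid [ 0.55683543 -0.30962222  0.003     ] 0.08007954331412277 plate mid [ 0.55223796 -0.30939688  0.0173532 ] [ 0.50941851 -0.30779938  0.0047532 ]
```

Request:
send_rows(
  increments=[
    [6,0,-0.6,0,0.3],
    [4,0,0,0,0.3],
    [1.5,0,0,0,0.3],
    [0,0,0,0,0.3],
    [0,0,0,0,0.3],
  ],
)

```text
t: 11.8
eef_pos: [0.5091, -0.3073, -0.0067]
tool_rot: [161.2, 90.0, -20.5]
contact_force: [-2.0, 1.8, 5.6]
width: 0.0499
```

Contact made. Release and rise.

Request:
send_rows(
  increments=[
    [0,0,0,0,0.8],
    [0,0,0,0,0.8],
    [0,0,0,0,0.8],
    [0,0,0,0,0.8],
    [-20,0,0,0,1],
    [-45,0,0,0,1],
    [-50,0,0,0,1],
    [-50,0,0,0,1],
  ],
)

```text
t: 12.6
eef_pos: [0.5084, -0.3072, 0.1582]
tool_rot: [-31.2, 89.9, 147.0]
contact_force: [1.7, -0.6, -0.4]
width: 0.0928
```

Request:
send_rows(
  increments=[
    [-45,0,0,0,1],
    [0,0,0,0,1],
    [0,0,0,0,1],
  ],
)

```text
t: 12.9
eef_pos: [0.5091, -0.3076, 0.2028]
tool_rot: [153.1, 89.9, -28.7]
contact_force: [0.7, 0.4, -1.0]
width: 0.0931
```

Run:
```python
from h import *
s=bot.state();c=cam("wrist"); print(s['t'],s['eef_pos'],s['contact_force'],s['width'])
im=c['pixels']; cv2.imwrite("pics/w10.png",im)
```

```text
12.9 [ 0.50908352 -0.30757314  0.20278297] [ 0.68023404  0.3757255  -1.0136518 ] 0.09307844911273239
```

View pics/w10.png

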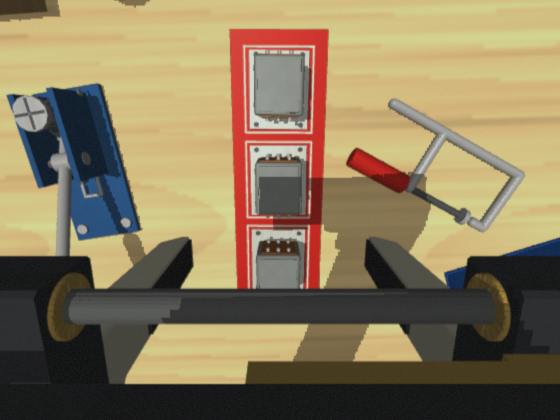

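Request:
send_rows(
  increments=[
    [0,-45,-5,0,1],
    [0,-46,-5,0,1],
    [0,-46,-5,0,1],
    [0,-46,-5,0,1],
    [0,-45,-3,0,1],
    [0,0,0,-0.077,1],
    [0,0,0,-0.077,1],
    [0,0,0,0,1],
  ],
)

```text
t: 13.75
eef_pos: [0.5374, -0.0796, 0.1995]
tool_rot: [-15.9, 89.7, 171.2]
contact_force: [0.2, -0.5, -1.1]
width: 0.0928
```

Request:
send_rows(
  increments=[
    [0,0,0,0,1],
    [0,0,0,0,1],
  ],
)

```text
t: 13.95
eef_pos: [0.5382, -0.0806, 0.2009]
tool_rot: [-14.2, 89.9, 172.7]
contact_force: [1.0, -0.3, -0.7]
width: 0.0929
```

Run:
```python
from h import *
s=bot.state();c=cam("wrist"); print(s['t'],s['eef_pos'],Ro.from_euler('xyz',s['tool_rot'],degrees=True).as_matrix()[:2,1])
im=c['pixels']; cv2.imwrite("pics/w11.png",im)
```

```text
13.95 [ 0.53823367 -0.08055776  0.20088577] [ 0.12051652 -0.99271122]
```

View pics/w11.png

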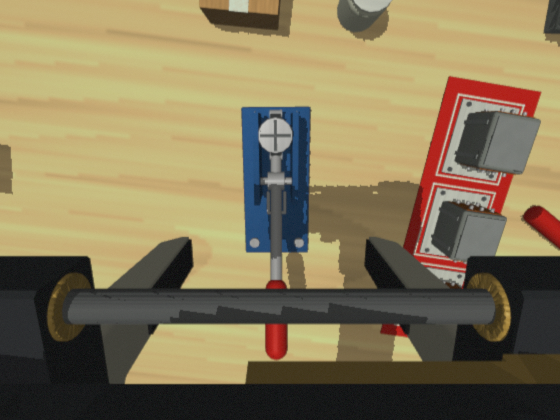

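```bash
cat >> h.py <<'E'
def toolxy(p,s=None):
    s=s or bot.state(); R=Ro.from_euler('xyz',s['tool_rot'],degrees=True).as_matrix()
    return (R.T@(np.asarray(p)-s['eef_pos'])*1000).round(1)
E
python3 - <<'E'
from h import *
s=bot.state();c=cam("wrist"); h=hsv(c)
g=cv2.cvtColor(c['pixels'],cv2.COLOR_BGR2GRAY)
print(cv2.HoughCircles(g[105:165,245:305],cv2.HOUGH_GRADIENT,1,30,param1=100,param2=12,minRadius=11,maxRadius=22))
S=ray(c,275.5,135,.075); print("saddle",S,toolxy(S,s))
b=inr(h,(100,110,25),(130,255,255))>0
b[:, :225]=0;b[:,325:]=0;b[255:]=0
for v in (115,140,180,220,245):
    cols=np.where(b[v])[0]; print(v,toolxy(ray(c,cols[0]-.5,v,.008),s),toolxy(ray(c,cols[-1]+.5,v,.008),s))
r=np.where(b[:,250])[0]; print([toolxy(ray(c,250,x,.008),s) for x in(r[0]-.5,r[-1]+.5)])
E
```

```text
[[[29.5 30.5 17. ]]]
saddle [ 0.59438405 -0.07145099  0.075     ] [126.1  -2.2 -56.8]
115 [193.1 -42.  -77. ] [193.   36.5 -77.1]
140 [193.1 -41.6 -48.7] [193.1  36.  -48.8]
180 [193.2 -41.6  -1.1] [193.1  35.9  -1.2]
220 [193.2 -40.3  49.4] [193.2  35.8  49.3]
245 [193.3 -39.9  82.6] [193.2  36.6  82.5]
[array([193.1, -32. , -85.3]), array([193.3, -35.6,  91.5])]
```

Request:
send_rows(
  increments=[
    [30,-2.3,-2,0,1],
    [45,0,0,0,1],
    [45,0,0,0,1],
    [35,0,0,0,1],
    [20,0,0,0,1],
    [0,0,0,0,1],
  ],
)

```text
t: 14.65
eef_pos: [0.538, -0.0775, 0.0239]
tool_rot: [-13.2, 89.6, 173.8]
contact_force: [-0.6, -1.1, 0.6]
width: 0.0933
```

Request:
send_rows(
  increments=[
    [12,0,0,0,1],
    [10,0,0,0,1],
    [6,0,0,0,1],
    [0,0,0,0,1],
    [0,0,0,0,1],
  ],
)

```text
t: 15.15
eef_pos: [0.5409, -0.0776, -0.0009]
tool_rot: [172.0, 90.0, -1.0]
contact_force: [0.6, 0.2, 0.1]
width: 0.0926
```

Request:
send_rows(
  increments=[
    [2,0,0,0,0.2],
    [0,0,0,0,0.2],
    [0,0,0,0,0.2],
    [0,0,0,0,0.2],
    [0,0,0,0,0.2],
    [0,0,0,0,0.2],
    [0,0,0,0,0.2],
    [0,0,0,0,0.2],
  ],
  grip_force=45,
)

```text
t: 15.95
eef_pos: [0.5405, -0.0774, -0.0032]
tool_rot: [-94.1, 90.0, 93.0]
contact_force: [-0.0, 0.1, 0.1]
width: 0.0458
```

Request:
send_rows(
  increments=[
    [0,0,0,0,0.2],
    [0,0,0,0,0.2],
  ],
)

```text
t: 16.15
eef_pos: [0.5405, -0.0774, -0.0032]
tool_rot: [-99.9, 90.0, 87.2]
contact_force: [-0.0, 0.2, 0.9]
width: 0.0459
```

Request:
send_rows(
  increments=[
    [-20,0,0,0,0.2],
    [-20,0,0,0,0.2],
    [0,0,0,0,0.2],
    [0,0,0,0,0.2],
  ],
)

```text
t: 16.55
eef_pos: [0.5392, -0.0777, 0.0355]
tool_rot: [-10.5, 89.9, 176.5]
contact_force: [-0.2, -0.3, -8.4]
width: 0.0454
```

Run:
```python
from h import *
s=bot.state();c=cam("wrist"); print(s['t'],s['eef_pos'],s['contact_force'],s['torque'],s['width'],Ro.from_euler('xyz',s['tool_rot'],degrees=True).as_matrix()[:2,1])
im=c['pixels']; cv2.imwrite("pics/w12.png",im)
c=cam("scene"); cv2.imwrite("pics/s12.png",cv2.resize(c['pixels'][160:300,170:330],None,fx=4,fy=4,interpolation=cv2.INTER_CUBIC))
```

```text
16.55 [ 0.53918352 -0.07769545  0.03549397] [-0.17234986 -0.31347501 -8.41753339] [0.06754483 0.16491276 0.0379868 ] 0.0454313151536133 [ 0.12223663 -0.99250087]
```

View pics/w12.png

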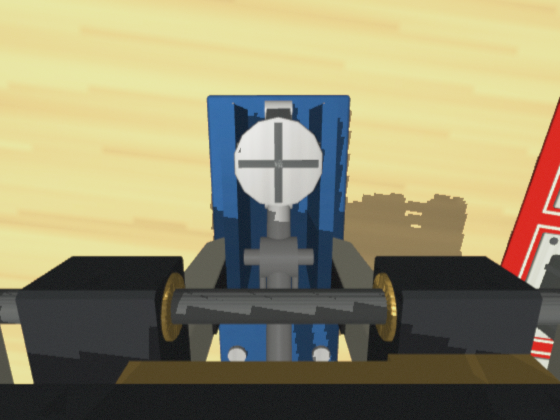

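View pics/s12.png

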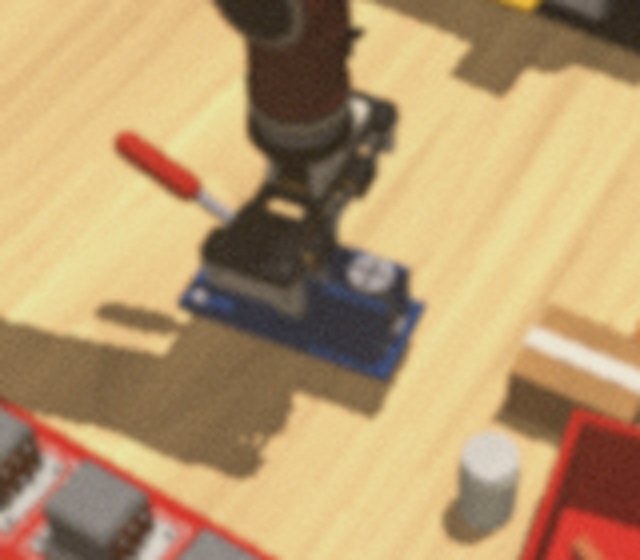

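Request:
send_rows(
  increments=[
    [-10,0,0,-0.145,0.2],
    [0,0,0,-0.145,0.2],
    [0,0,0,-0.145,0.2],
    [0,0,0,-0.145,0.2],
    [0,0,0,-0.145,0.2],
    [0,0,0,-0.145,0.2],
    [0,0,0,-0.145,0.2],
    [0,0,0,-0.145,0.2],
  ],
)

```text
t: 17.45
eef_pos: [0.5391, -0.078, 0.0451]
tool_rot: [-76.8, 89.8, 177.0]
contact_force: [0.6, 0.4, -8.7]
width: 0.046
```

Request:
send_rows(
  increments=[
    [0,0,0,-0.145,0.2],
    [0,0,0,-0.145,0.2],
    [0,-5,-30,0,0.2],
    [0,-5,-40,0,0.2],
    [0,-5,-40,0,0.2],
    [0,-5,-40,0,0.2],
    [0,0,-40,0,0.2],
    [0,0,-25,0,0.2],
  ],
)

```text
t: 18.25
eef_pos: [0.5187, 0.1417, 0.0458]
tool_rot: [-149.3, 89.8, 121.1]
contact_force: [0.9, -0.1, -7.4]
width: 0.0456
```

Request:
send_rows(
  increments=[
    [0,0,0,0,0.2],
    [0,0,0,0,0.2],
  ],
)

```text
t: 18.45
eef_pos: [0.5189, 0.1372, 0.0455]
tool_rot: [-63.0, 89.8, -152.8]
contact_force: [-0.2, -0.5, -8.6]
width: 0.0458
```

Run:
```python
from h import *
s=bot.state();c=cam("wrist"); print(s['t'],s['q'].round(1),s['eef_pos'],s['contact_force'],s['torque'],s['width'],Ro.from_euler('xyz',s['tool_rot'],degrees=True).as_matrix()[:2,1])
im=c['pixels']; cv2.imwrite("pics/w13.png",im)
c=cam("top"); cv2.imwrite("pics/t13.png",cv2.resize(c['pixels'][150:310,90:290],None,fx=4,fy=4,interpolation=cv2.INTER_CUBIC)[:600])
```

```text
18.45 [ -0.4  38.  -26.  108.2  25.   39.7 -41. ] [0.51887144 0.13723563 0.04547016] [-0.23850648 -0.52761725 -8.64513196] [-0.16761454 -0.09343402  0.02344222] 0.04577165929942602 [0.99998866 0.00377381]
```

View pics/w13.png

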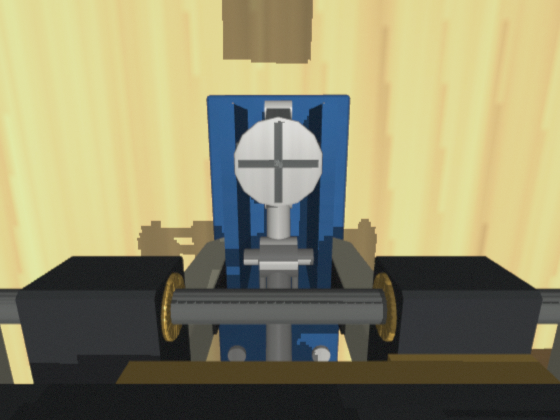

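View pics/t13.png

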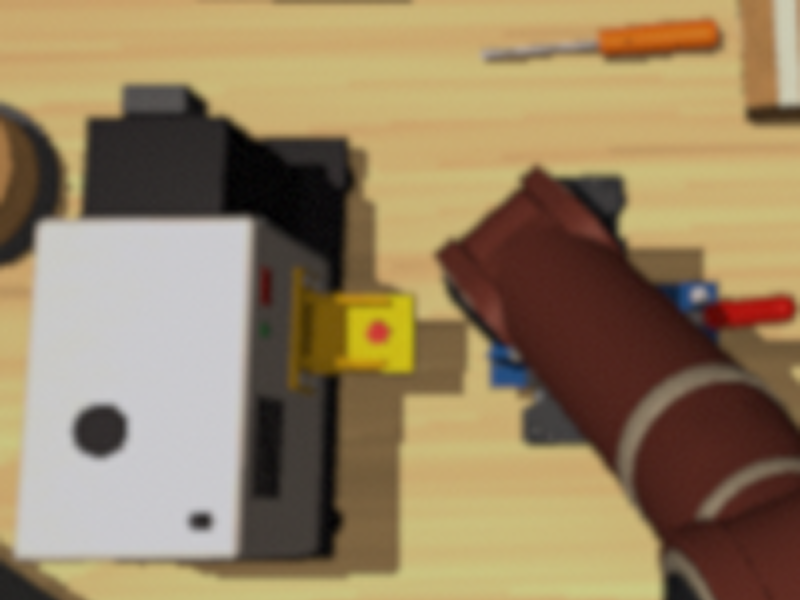

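```bash
cat > m.py <<'E'
from h import *
E
python3 - <<'E'
from h import *
im=cv2.imread("pics/w4.png"); c=cam("wrist"); s0=bot.state(); print(s0['t'],s0['eef_pos'])
R=np.array([[-1e-4,.1938,-.981],[-3e-4,-.981,-.1938],[-1,3e-4,1e-4]]); T=np.eye(4);T[:3,:3]=R;T[:3,3]=[.51842,.1813,.08877]
W=T@c['tool_from_camera']; d=dict(c); d['Rcw'],d['o']=W[:3,:3],W[:3,3]; d['pixels']=im
h=hsv(d)
red=(inr(h,(0,150,100),(8,255,255))|inr(h,(172,150,100),(180,255,255)))
for b in blobs(red,100): print("dot",b,ray(d,*b[1],.096))
# lug front edge corners approx (145,157) (135,250)
print(ray(d,145,157,.096),ray(d,136.5,251,.096))
# w5/w7 view too
c2=cam("top"); h=hsv(c2); y=inr(h,(22,180,120),(33,255,255)); print("top dot",blobs((inr(h,(0,120,80),(8,255,255))|inr(h,(172,120,80),(180,255,255)))[220:245,170:200],3))
# saddle relative tool
g=cv2.cvtColor(c['pixels'],cv2.COLOR_BGR2GRAY)
print(cv2.HoughCircles(g,cv2.HOUGH_GRADIENT,1,100,param1=100,param2=20,minRadius=35,maxRadius=52))
S=ray(c,278.5,163,s0['eef_pos'][2]+.0782); print("saddle",S,toolxy(S,s0))
E
```

```text
18.6 [0.51960747 0.13490033 0.04580472]
dot (642, (np.float64(91.19), np.float64(199.39)), (77, 186, 29, 28)) [0.5184532  0.29601325 0.096     ]
[0.55026713 0.26659523 0.096     ] [0.49036992 0.2661374  0.096     ]
top dot [(12, (np.float64(14.25), np.float64(12.67)), (13, 11, 4, 4))]
[[[277.5 160.5  43.6]]]
saddle [0.52011688 0.18801674 0.12400472] [-78.3   0.3 -52.9]
```

Request:
send_rows(
  increments=[
    [20,0,0,0,0.2],
    [18,0,0,0,0.2],
    [6,0,0,0,0.2],
    [0,0,-15,0,0.2],
    [0,0,-20,0,0.2],
    [0,0,-15,0,0.2],
    [0,0,0,0,0.2],
    [0,0,0,0,0.2],
  ],
)

```text
t: 19.45
eef_pos: [0.52, 0.1883, 0.0034]
tool_rot: [89.8, 90.0, 0.1]
contact_force: [-0.2, -0.3, -8.0]
width: 0.0459
```

Request:
send_rows(
  increments=[
    [0,0,0,0,0.2],
    [0,0,0,0,0.2],
    [0,0,0,0,0.2],
  ],
)

```text
t: 19.75
eef_pos: [0.5201, 0.1865, 0.0028]
tool_rot: [1.8, 90.0, -88.2]
contact_force: [0.7, 0.0, -8.5]
width: 0.0457
```

Run:
```python
from h import *
s=bot.state();c=cam("wrist"); print(s['t'],s['q'].round(1),s['eef_pos'],s['contact_force'],Ro.from_euler('xyz',s['tool_rot'],degrees=True).as_matrix()[:2,1])
im=c['pixels']; cv2.imwrite("pics/w14.png",im)
h=hsv(c)
red=(inr(h,(0,150,100),(8,255,255))|inr(h,(172,150,100),(180,255,255)))
for b in blobs(red,60)[:4]: P=ray(c,*b[1],.096);print("dot",b,P,toolxy(P,s))
c=cam("scene"); cv2.imwrite("pics/s14.png",cv2.resize(c['pixels'][40:240,200:400],None,fx=3,fy=3,interpolation=cv2.INTER_CUBIC)[:600])
```

```text
19.75 [ -7.4  42.4 -23.  107.5  27.   35.6 -47.3] [0.52013946 0.18646609 0.00280673] [ 0.67240371  0.02710167 -8.4612197 ] [9.99999736e-01 7.27040328e-04]
dot (124, (np.float64(274.87), np.float64(1.78)), (260, 0, 31, 6)) [0.51947966 0.28824316 0.096     ] [ -93.2   -0.6 -101.7]
```

View pics/w14.png

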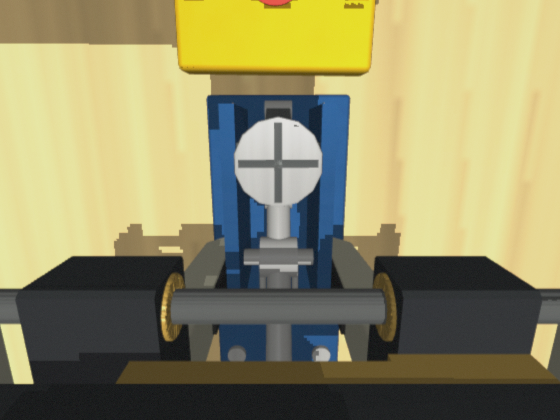

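View pics/s14.png

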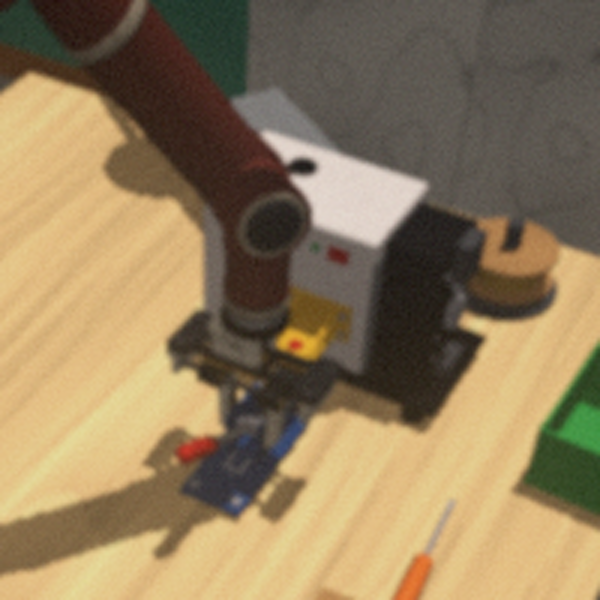

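Run:
```python
from h import *
c=cam("scene")
for z in (.25,.3,.35,.4,.45): print(z,ray(c,290.7,114,z).round(3), ray(c,200+310/3,40+200/3,z).round(3))
s=bot.state(); print(s['eef_pos'])
```

```text
0.25 [0.477 0.301 0.25 ] [0.493 0.361 0.25 ]
0.3 [0.509 0.236 0.3  ] [0.525 0.293 0.3  ]
0.35 [0.542 0.172 0.35 ] [0.556 0.224 0.35 ]
0.4 [0.575 0.107 0.4  ] [0.588 0.155 0.4  ]
0.45 [0.607 0.042 0.45 ] [0.62  0.087 0.45 ]
[0.52005263 0.1870245  0.00279969]
```

Request:
send_rows(
  increments=[
    [0,-0.5,-8,0,0.2],
    [0,-0.4,-12,0,0.2],
    [0,0,-12,0,0.2],
    [0,0,-10,0,0.2],
    [0,0,-6,0,0.2],
    [0,0,0,0,0.2],
    [0,0,0,0,0.2],
    [0,0,0,0,0.2],
  ],
)

```text
t: 20.7
eef_pos: [0.519, 0.2341, 0.0026]
tool_rot: [-15.2, 89.9, -105.2]
contact_force: [0.1, 0.4, -8.9]
width: 0.0455
```

```bash
cat > lug.py <<'E'
from h import *
import sys
s=bot.state();c=cam("wrist"); print(s['t'],s['eef_pos'],s['contact_force'],Ro.from_euler('xyz',s['tool_rot'],degrees=True).as_matrix()[:2,1])
im=c['pixels']; cv2.imwrite("pics/%s.png"%sys.argv[1],im)
h=hsv(c)
red=(inr(h,(0,150,100),(8,255,255))|inr(h,(172,150,100),(180,255,255)))
for b in blobs(red,60)[:4]: P=ray(c,*b[1],.096);print("dot",b,P,toolxy(P,s))
y=inr(h,(20,150,60),(35,255,255))
for v in (90,110,130):
    cc=np.where(y[v,100:500])[0]+100
    if len(cc): print(v,cc[0],cc[-1],toolxy(ray(c,cc[0]-.5,v,.096),s),toolxy(ray(c,cc[-1]+.5,v,.096),s))
for u in (230,330):
    r=np.where(y[:260,u])[0]
    if len(r): print(u,r[-1],toolxy(ray(c,u,r[-1]+.5,.096),s))
E
python3 lug.py w15
```

```text
20.7 [0.51903163 0.23408894 0.00259533] [ 0.14292413  0.41841974 -8.85779054] [9.99999520e-01 8.98011566e-04]
dot (2452, (np.float64(278.19), np.float64(139.83)), (251, 112, 55, 57)) [0.51943722 0.29630699 0.096     ] [-93.5   0.4 -62.1]
90 181 376 [-93.5 -29.9 -77.2] [-93.5  30.9 -77.3]
110 185 372 [-93.5 -29.1 -71.3] [-93.5  30.1 -71.3]
130 187 370 [-93.5 -28.8 -65.1] [-93.5  29.9 -65.2]
230 217 [-93.5 -16.  -36.1]
330 218 [-93.5  18.1 -35.7]
```

View pics/w15.png

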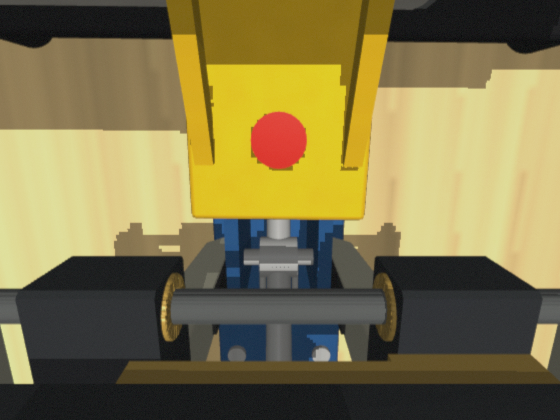

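Request:
send_rows(
  increments=[
    [0,0,-5,0,0.2],
    [0,0,-4,0,0.2],
    [0,0,0,0,0.2],
    [0,0,0,0,0.2],
    [0,0,0,0,0.2],
  ],
)

```text
t: 21.25
eef_pos: [0.5189, 0.2441, 0.0027]
tool_rot: [-22.4, 90.0, -112.3]
contact_force: [-0.8, 0.2, -9.4]
width: 0.0457
```

```bash
python3 lug.py w16
python3 - <<'E'
from h import *
c=cam("scene"); cv2.imwrite("pics/s16.png",cv2.resize(c['pixels'][40:240,200:400],None,fx=3,fy=3,interpolation=cv2.INTER_CUBIC)[:600])
E
```

```text
21.25 [0.51889057 0.24408577 0.00274746] [-0.75513529  0.2483241  -9.43938092] [0.999998   0.00199157]
dot (2277, (np.float64(278.76), np.float64(170.57)), (252, 144, 54, 54)) [0.51942549 0.29625077 0.096     ] [-93.3   0.6 -52.1]
90 178 382 [-93.3 -30.9 -77.2] [-93.3  32.8 -77.3]
110 182 378 [-93.3 -30.1 -71.3] [-93.3  32.1 -71.3]
130 186 374 [-93.3 -29.2 -65.1] [-93.3  31.2 -65.2]
230 244 [-93.3 -16.4 -26.2]
330 245 [-93.3  18.6 -25.8]
```

View pics/s16.png

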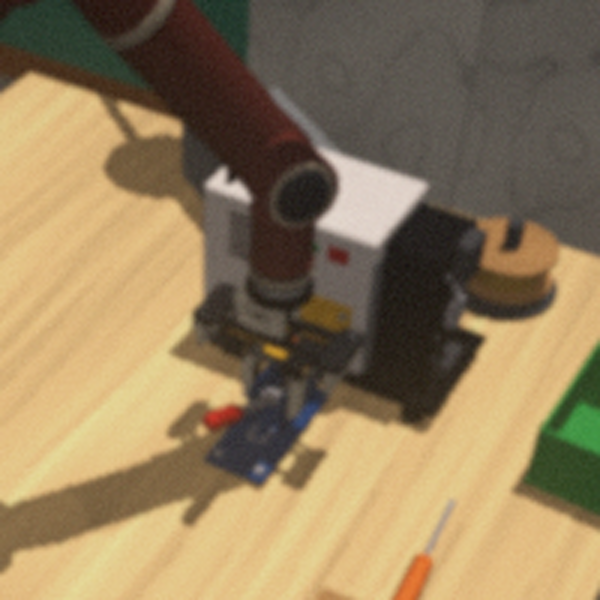

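Request:
send_rows(
  increments=[
    [2,0,0.5,0,0.2],
    [2,0,0,0,0.2],
    [2,0,0,0,0.2],
    [0,0,0,0,0.2],
    [0,0,0,0,0.2],
    [0,0,0,0,0.2],
  ],
)

```text
t: 21.95
eef_pos: [0.519, 0.2437, -0.0031]
tool_rot: [25.3, 90.0, -64.6]
contact_force: [0.1, -0.7, -6.7]
width: 0.0457
```

```bash
python3 lug.py w17
```

```text
21.95 [ 0.51900036  0.24374539 -0.00314842] [ 0.13232449 -0.72912267 -6.66909041] [0.99999797 0.0020118 ]
dot (2537, (np.float64(278.64), np.float64(172.06)), (251, 144, 57, 57)) [0.51945868 0.29625293 0.096     ] [-99.2   0.6 -52.5]
90 172 388 [-99.2 -30.9 -76.7] [-99.2  32.9 -76.8]
110 176 384 [-99.2 -30.2 -71.1] [-99.2  32.1 -71.1]
130 179 379 [-99.2 -29.7 -65.3] [-99.2  31.1 -65.3]
230 250 [-99.2 -15.5 -26.3]
330 251 [-99.2  17.7 -26. ]
```

Request:
send_rows(
  increments=[
    [1,0,0,0,0.2],
    [1,0,0,0,0.2],
    [0,0,0,0,0.2],
    [0,0,0,0,0.2],
  ],
)

```text
t: 22.4
eef_pos: [0.5191, 0.2437, -0.0032]
tool_rot: [44.6, 89.9, -45.3]
contact_force: [-2.0, -3.4, 6.6]
width: 0.0459
```

Request:
send_rows(
  increments=[
    [-1,0,0,0,0.6],
    [0,0,0,0,0.8],
    [0,0,0,0,0.8],
    [0,0,0,0,0.8],
    [0,0,0,0,0.8],
    [-8,0,0,0,0.8],
    [-15,0,0,0,0.8],
    [-25,0,0,0,0.8],
  ],
)

```text
t: 23.2
eef_pos: [0.5179, 0.2432, 0.0435]
tool_rot: [-64.7, 89.8, -154.6]
contact_force: [-0.1, 0.2, 0.4]
width: 0.0747
```

```bash
python3 lug.py w18
python3 - <<'E'
from h import *
c=cam("top"); cv2.imwrite("pics/t18.png",cv2.resize(c['pixels'][150:310,90:290],None,fx=4,fy=4,interpolation=cv2.INTER_CUBIC)[:600])
E
```

```text
23.2 [0.5179416  0.24323664 0.04345184] [-0.1004738   0.15839959  0.40859994] [0.99999352 0.00221695]
dot (1235, (np.float64(280.65), np.float64(156.19)), (261, 137, 40, 40)) [0.51953817 0.29612209 0.096     ] [-52.6   1.6 -52.8]
90 210 354 [-52.6 -28.9 -80.9] [-52.8  33.1 -81. ]
110 213 351 [-52.6 -28.1 -72.7] [-52.7  32.2 -72.8]
130 214 348 [-52.6 -28.  -64.2] [-52.7  31.4 -64.3]
230 211 [-52.5 -22.1 -27. ]
330 213 [-52.7  24.8 -26.1]
```

View pics/w18.png

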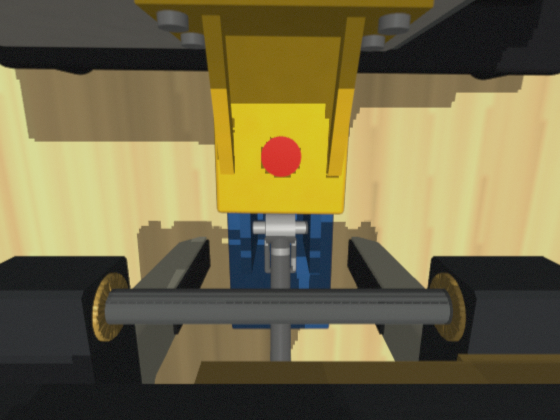

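Run:
```python
from h import *
c=cam("wrist"); s=bot.state(); print(s['eef_pos'])
for u,v,z in ((229,240,.008),(334,240,.008),(233,320,.008),(329,320,.008),(250,328.5,.008),(310,328,.008)): print(u,v,ray(c,u,v,z).round(4))
cv2.imwrite("pics/w19z.png",cv2.resize(c['pixels'][205:345,215:350],None,fx=4.2,fy=4.2,interpolation=cv2.INTER_CUBIC))
```

```text
[0.52027428 0.24474729 0.04559525]
229 240 [0.4841 0.2252 0.008 ]
334 240 [0.5654 0.2252 0.008 ]
233 320 [0.4851 0.1554 0.008 ]
329 320 [0.5643 0.1553 0.008 ]
250 328.5 [0.4989 0.1474 0.008 ]
310 328 [0.5488 0.1478 0.008 ]
```

View pics/w19z.png

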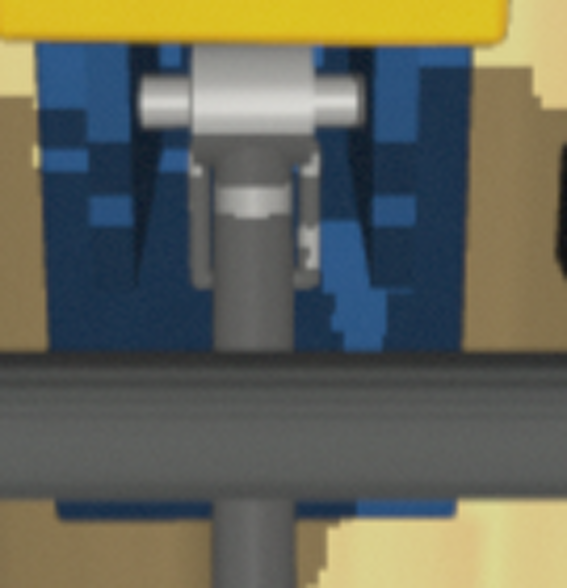

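Request:
send_rows(
  increments=[
    [-30,0,0,0,0.8],
    [-40,0,0,0,0.8],
    [-30,0,0,0,0.5],
    [0,0,40,0,0],
    [0,0,20,0,0],
    [0,0,0,0,0],
    [0,0,0,0,0],
    [0,0,0,0,0],
  ],
)

```text
t: 24.15
eef_pos: [0.5186, 0.1857, 0.1435]
tool_rot: [-152.9, 89.9, 117.4]
contact_force: [-0.3, 0.4, 0.2]
width: 0.0311
```

Request:
send_rows(
  increments=[
    [0,0,0,0,0],
    [0,0,0,0,0],
    [0,0,0,0,0],
  ],
)

```text
t: 24.45
eef_pos: [0.5189, 0.1846, 0.1437]
tool_rot: [-155.6, 90.0, 114.6]
contact_force: [-0.4, 0.5, 0.3]
width: 0.0072
```

```bash
python3 lug.py w20
python3 - <<'E'
from h import *
c=cam("wrist"); cv2.imwrite("pics/w20z.png",cv2.resize(c['pixels'][20:290,160:400],None,fx=2.2,fy=2.2,interpolation=cv2.INTER_CUBIC)); print(bot.state()['eef_pos'],bot.state()['width'])
E
```

```text
24.45 [0.51892685 0.18457099 0.14369177] [-0.38030087  0.4733827   0.33488726] [0.99999489 0.00319207]
dot (522, (np.float64(278.97), np.float64(57.29)), (267, 44, 25, 27)) [0.51958064 0.29624557 0.096     ] [  47.7    1.  -111.7]
dot (431, (np.float64(278.34), np.float64(270.2)), (272, 252, 13, 36)) [0.51982807 0.13449125 0.096     ] [47.7  0.7 50.1]
dot (409, (np.float64(278.61), np.float64(335.91)), (267, 325, 24, 23)) [0.52032541 0.07264544 0.096     ] [ 47.7   1.  111.9]
90 238 319 [ 47.7 -28.6 -89.9] [ 47.7  30.1 -90. ]
[0.5189935  0.18421471 0.14372578] 0.0012968257115053925
```

View pics/w20z.png

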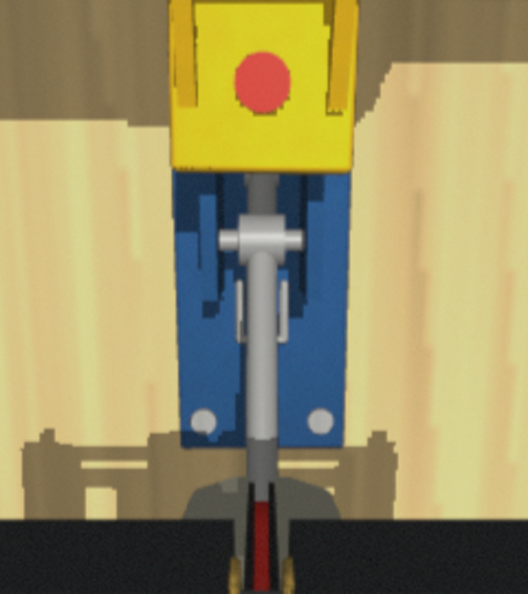

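Run:
```python
from h import *
s=bot.state(); c=cam("wrist"); print(s['eef_pos'])
f=lambda u,v,z: ray(c,160+(u-.6)/2.2,20+(v-.6)/2.2,z)
a=(f(181,447,.008)+f(344,447,.008))/2; b=(f(174,180,.008)+f(350,180,.008))/2
print("rear",a,"front",b,np.linalg.norm(f(181,447,.008)-f(344,447,.008)))
d=(b-a)/np.linalg.norm(b-a); print("saddle pred",a+.150*d,"dir",d)
print("dot",f(263,82,.096))
```

```text
[0.5189935  0.18421471 0.14372578]
rear [0.52067155 0.14749782 0.008     ] front [0.51992622 0.27146274 0.008     ] 0.07927061850679776
saddle pred [0.51976971 0.29749511 0.008     ] dir [-0.00601227  0.99998193  0.        ]
dot [0.51992491 0.29607348 0.096     ]
```

Request:
send_rows(
  increments=[
    [0,1,35,0,0],
    [0,0.5,30,0,0],
    [10,0,0,0,0],
    [20,0,0,0,0],
    [12,0,0,0,0],
    [0,0,0,0,0],
    [0,0,0,0,0],
    [0,0,0,0,0],
  ],
)

```text
t: 25.4
eef_pos: [0.5213, 0.1197, 0.1024]
tool_rot: [117.5, 89.9, 27.7]
contact_force: [-0.3, -0.5, 0.9]
width: 0.0007
```

```bash
python3 lug.py w21
python3 - <<'E'
from h import *
c=cam("scene"); cv2.imwrite("pics/s21.png",cv2.resize(c['pixels'][60:240,200:400],None,fx=3.3,fy=3.3,interpolation=cv2.INTER_CUBIC)[:600])
E
```

```text
25.4 [0.52126394 0.11965429 0.10244796] [-0.25141448 -0.46959145  0.86302922] [0.99999508 0.00281041]
dot (1958, (np.float64(275.14), np.float64(206.3)), (258, 175, 36, 64)) [0.5197821  0.13419548 0.096     ] [  6.5  -1.4 -14.5]
```

View pics/w21.png

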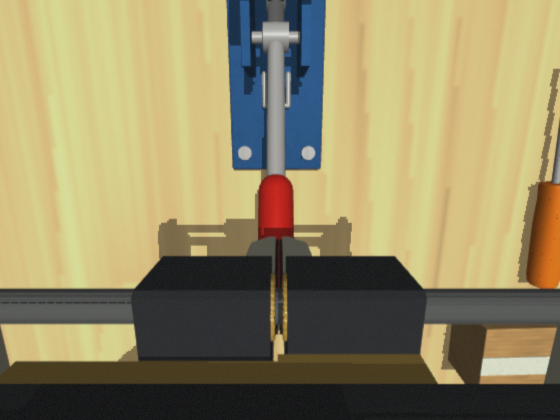

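View pics/s21.png

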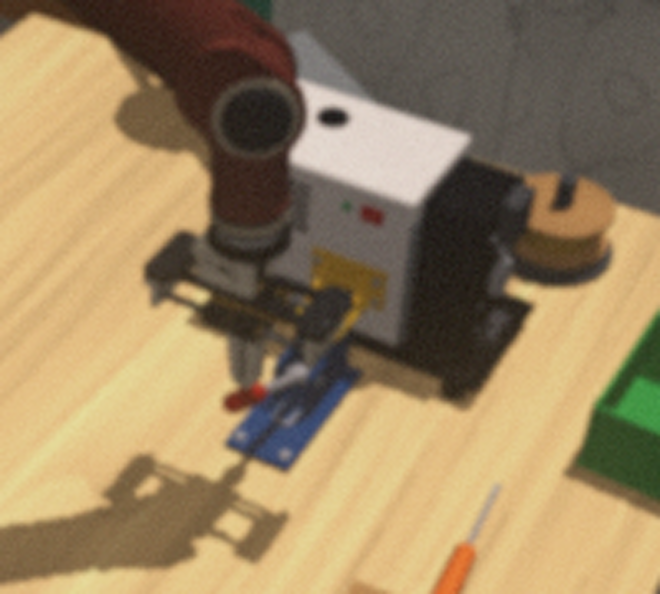

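Request:
send_rows(
  increments=[
    [8,-1.4,0,0,0],
    [8,0,2,0,0],
    [8,0,3,0,0],
    [8,0,3,0,0],
    [8,0,2,0,0],
    [8,0,2,0,0],
    [8,0,2,0,0],
    [8,0,2,0,0],
  ],
)

```text
t: 26.3
eef_pos: [0.5196, 0.1021, 0.0379]
tool_rot: [23.1, 89.9, -66.8]
contact_force: [-0.7, -1.3, 10.6]
width: 0.0005
```

Request:
send_rows(
  increments=[
    [8,0,1,0,0],
    [8,0,0,0,0],
    [5,0,0,0,0],
    [3,0,0,0,0],
    [0,0,0,0,0],
    [0,0,0,0,0],
  ],
)

```text
t: 26.9
eef_pos: [0.5196, 0.0995, 0.0142]
tool_rot: [0.6, 89.8, -89.4]
contact_force: [-0.4, -4.1, 10.8]
width: 0.0006
```

```bash
python3 lug.py w22
python3 - <<'E'
from h import *
c=cam("scene"); cv2.imwrite("pics/s22.png",cv2.resize(c['pixels'][60:240,200:400],None,fx=3.3,fy=3.3,interpolation=cv2.INTER_CUBIC)[:600])
E
```

```text
26.9 [0.51963159 0.09949429 0.01415778] [-0.4162225  -4.13384362 10.78434737] [9.99999922e-01 3.92363022e-04]
dot (2267, (np.float64(277.84), np.float64(206.14)), (259, 175, 39, 65)) [0.51993986 0.13691456 0.096     ] [-82.    0.3 -37.1]
```

View pics/s22.png

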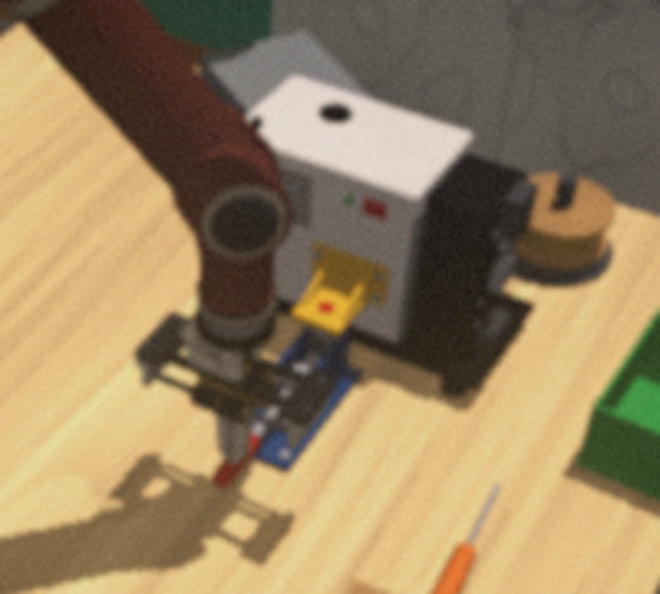

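View pics/w22.png

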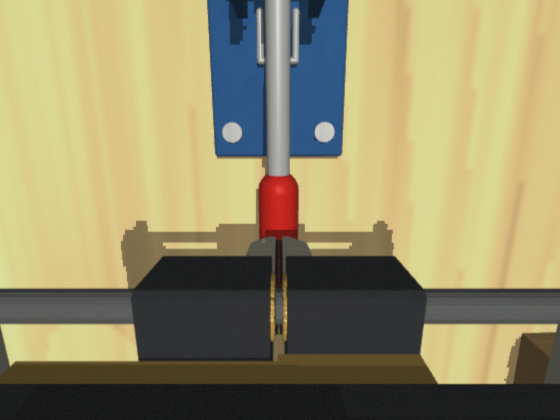

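Request:
send_rows(
  increments=[
    [2,0,0,0,0],
    [1.5,0,0,0,0],
    [0,0,0,0,0],
    [0,0,0,0,0],
  ],
)

```text
t: 27.4
eef_pos: [0.5197, 0.0994, 0.0123]
tool_rot: [10.2, 89.7, -79.7]
contact_force: [-4.0, -6.4, 21.4]
width: 0.0007
```

Request:
send_rows(
  increments=[
    [-8,0,0,0,0],
    [-12,0,-1,0,0],
    [-12,0,-3,0,0],
    [-12,0,-3,0,0],
    [-12,0,-3,0,0],
    [-12,0,-4,0,0],
    [-14,0,-3,0,0],
    [-12,0,0,0,0],
  ],
)

```text
t: 28.2
eef_pos: [0.5187, 0.1204, 0.1048]
tool_rot: [-146.2, 89.9, 124.0]
contact_force: [-0.5, -0.3, -0.2]
width: 0.0004
```

Request:
send_rows(
  increments=[
    [0,0,0,0,0],
    [0,0,0,0,0],
    [0,0,0,0,0],
  ],
)

```text
t: 28.5
eef_pos: [0.5187, 0.1183, 0.1035]
tool_rot: [-70.6, 89.9, -160.5]
contact_force: [0.4, 0.7, -0.5]
width: 0.0007
```

```bash
python3 lug.py w23
python3 - <<'E'
from h import *
c=cam("scene"); cv2.imwrite("pics/s23.png",cv2.resize(c['pixels'][60:240,200:400],None,fx=3.3,fy=3.3,interpolation=cv2.INTER_CUBIC)[:600])
E
```

```text
28.5 [0.51867218 0.11830238 0.1035183 ] [ 0.36901769  0.67020098 -0.54585016] [0.99999706 0.0017114 ]
dot (1987, (np.float64(279.25), np.float64(204.66)), (262, 173, 35, 66)) [0.51986287 0.13368106 0.096     ] [  7.5   1.2 -15.4]
```

View pics/w23.png

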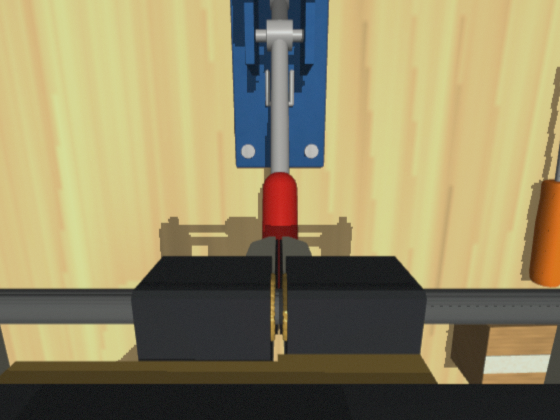

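Request:
send_rows(
  increments=[
    [8,0.7,0,0,0],
    [8,0,2,0,0],
    [8,0,3,0,0],
    [8,0,3,0,0],
    [8,0,2,0,0],
    [8,0,2,0,0],
    [8,0,2,0,0],
    [8,0,2,0,0],
  ],
)

```text
t: 29.4
eef_pos: [0.5207, 0.0992, 0.0409]
tool_rot: [6.4, 89.7, -83.6]
contact_force: [-0.9, -4.6, 13.1]
width: 0.0005
```

Request:
send_rows(
  increments=[
    [8,0,1,0,0],
    [8,0,0,0,0],
    [6,0,0,0,0],
    [4,0,0,0,0],
    [3,0,0,0,0],
    [1,0,0,0,0],
    [0,0,0,0,0],
    [0,0,0,0,0],
  ],
)

```text
t: 30.2
eef_pos: [0.5207, 0.0962, 0.0121]
tool_rot: [2.6, 89.5, -87.4]
contact_force: [-3.0, -8.5, 21.4]
width: 0.0005
```

```bash
python3 lug.py w24
python3 - <<'E'
from h import *
c=cam("scene"); cv2.imwrite("pics/s24.png",cv2.resize(c['pixels'][60:240,200:400],None,fx=3.3,fy=3.3,interpolation=cv2.INTER_CUBIC)[:600])
c=cam("top"); cv2.imwrite("pics/t24.png",cv2.resize(c['pixels'][150:310,90:290],None,fx=4,fy=4,interpolation=cv2.INTER_CUBIC)[:600])
E
```

```text
30.2 [0.52071299 0.09617501 0.01209734] [-3.0139914  -8.50857184 21.41138788] [ 0.99999894 -0.00140144]
dot (2488, (np.float64(275.82), np.float64(202.84)), (256, 169, 40, 70)) [0.520322  0.1358838 0.096    ] [-84.2  -0.4 -39. ]
```

View pics/s24.png

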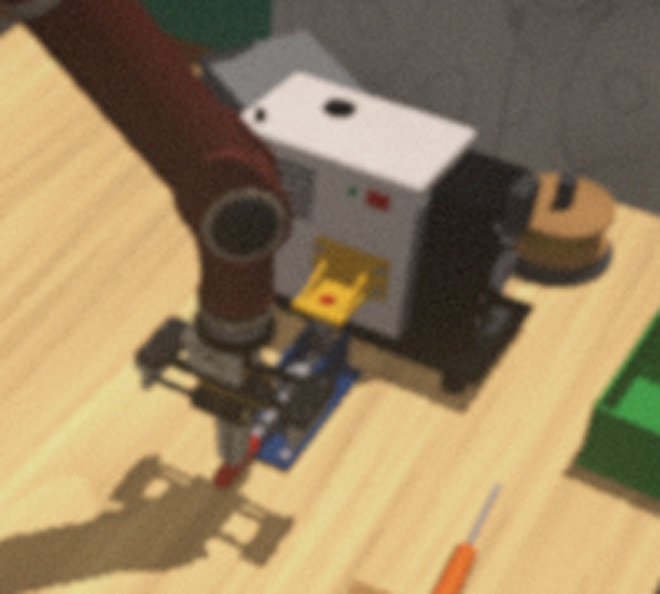

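View pics/t24.png

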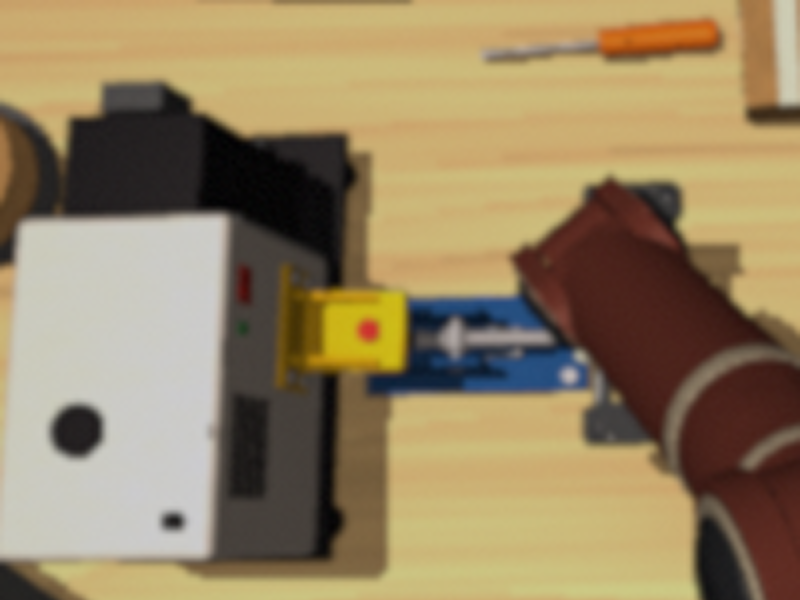

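Request:
send_rows(
  increments=[
    [1.5,0,0,0,0],
    [0,0,0,0,0],
    [0,0,0,0,0],
    [0,0,0,0,0],
  ],
)

```text
t: 30.75
eef_pos: [0.5208, 0.0962, 0.0115]
tool_rot: [6.0, 89.5, -84.1]
contact_force: [-3.7, -10.3, 27.6]
width: 0.0006
```

Run:
```python
from h import *
print(bot.state()['eef_pos'],bot.state()['contact_force'])
def dots(c,z,box):
    h=hsv(c); r=(inr(h,(0,120,80),(8,255,255))|inr(h,(172,120,80),(180,255,255))); 
    x0,x1,y0,y1=box; b=blobs(r[y0:y1,x0:x1],3); return [(x[0],x[1][0]+x0,x[1][1]+y0) for x in b]
t=cam("top"); s=cam("scene")
dt=dots(t,0,(170,200,220,245)); ds=dots(s,0,(290,312,140,160)); print(dt,ds)
# triangulate
P=[]
for c,d in((t,dt[0]),(s,ds[0])):
    v=c['Rcw']@np.array([(d[1]-c['cx'])/c['fx'],(d[2]-c['cy'])/c['fy'],1]); P.append((c['o'],v/np.linalg.norm(v)))
A=sum(np.eye(3)-np.outer(v,v) for o,v in P); b=sum((np.eye(3)-np.outer(v,v))@o for o,v in P)
print("dot3d",np.linalg.solve(A,b))
# same from the first pictures
t['pixels']=cv2.imread("pics/top0.png"); s['pixels']=cv2.imread("pics/scene0.png")
dt=dots(t,0,(170,200,220,245)); ds=dots(s,0,(290,312,140,165)); print(dt,ds)
if ds:
    P=[]
    for c,d in((t,dt[0]),(s,ds[0])):
        v=c['Rcw']@np.array([(d[1]-c['cx'])/c['fx'],(d[2]-c['cy'])/c['fy'],1]); P.append((c['o'],v/np.linalg.norm(v)))
    A=sum(np.eye(3)-np.outer(v,v) for o,v in P); b=sum((np.eye(3)-np.outer(v,v))@o for o,v in P)
    print("before",np.linalg.solve(A,b))
```

```text
[0.52079936 0.09616007 0.01150674] [ -3.66283465 -10.32835995  27.57207818]
[(12, np.float64(181.67), np.float64(232.25))] []Traceback (most recent call last):
  File "<stdin>", line 10, in <module>
IndexError: list index out of range
```

```bash
cat > tri.py <<'E'
from h import *
def sub(im,box):
    x0,x1,y0,y1=box; a=im[y0:y1,x0:x1].astype(float); B,G,Rr=a[...,0],a[...,1],a[...,2]
    w=np.clip(Rr-2.2*G,0,None) ; 
    w[w<.35*w.max()]=0
    yy,xx=np.mgrid[y0:y1,x0:x1]; return (w*xx).sum()/w.sum(),(w*yy).sum()/w.sum(),int((w>0).sum())
def tri(t,pt,s,ps):
    P=[]
    for c,d in((t,pt),(s,ps)):
        v=c['Rcw']@np.array([(d[0]-c['cx'])/c['fx'],(d[1]-c['cy'])/c['fy'],1]); P.append((c['o'],v/np.linalg.norm(v)))
    A=sum(np.eye(3)-np.outer(v,v) for o,v in P); b=sum((np.eye(3)-np.outer(v,v))@o for o,v in P); return np.linalg.solve(A,b)
t=cam("top"); s=cam("scene")
cv2.imwrite("pics/top_end.png",t['pixels']); cv2.imwrite("pics/scene_end.png",s['pixels'])
for nm,a,b in(("end",t['pixels'],s['pixels']),("start",cv2.imread("pics/top0.png"),cv2.imread("pics/scene0.png"))):
    pt=sub(a,(174,194,224,242)); ps=sub(b,(291,309,144,160)); print(nm,pt,ps,tri(t,pt,s,ps))
E
python3 tri.py
python3 - <<'E'
import cv2,numpy as np
a=cv2.imread("pics/scene0.png")[80:190,250:390]; b=cv2.imread("pics/scene_end.png")[80:190,250:390]
f=lambda x:cv2.resize(x,None,fx=2.8,fy=2.8,interpolation=cv2.INTER_CUBIC)
cv2.imwrite("pics/cmp.png",np.hstack([f(a),f(b)]))
E
```

```text
end (np.float64(181.77207263619286), np.float64(232.0378835316218), 10) (np.float64(298.56168831168833), np.float64(150.23376623376623), 3) [0.51893478 0.29677325 0.11610229]
start (np.float64(184.10245901639345), np.float64(232.62021857923497), 9) (np.float64(298.0), np.float64(154.47692307692307), 2) [0.51925602 0.29392567 0.09875458]
```

View pics/cmp.png

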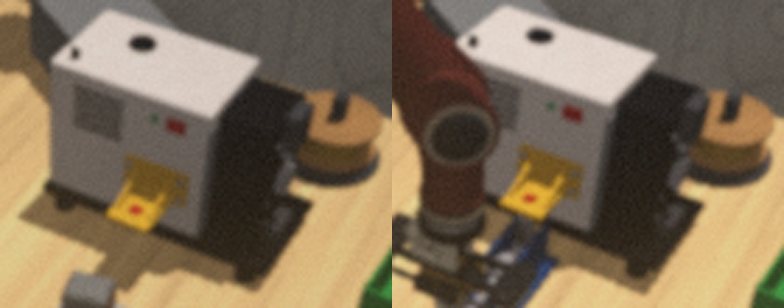

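Run:
```python
import cv2,numpy as np
a=cv2.imread("pics/top0.png")[165:300,90:200]; b=cv2.imread("pics/top_end.png")[165:300,90:200]
f=lambda x:cv2.resize(x,None,fx=3.6,fy=3.6,interpolation=cv2.INTER_CUBIC)
g=lambda x:cv2.convertScaleAbs(x,alpha=2.2)
cv2.imwrite("pics/cmp2.png",np.hstack([g(f(a)),g(f(b))]))
A=cv2.imread("pics/top0.png",0).astype(np.float32); B=cv2.imread("pics/top_end.png",0).astype(np.float32)
for nm,(x0,x1,y0,y1) in dict(plate_corner=(165,182,180,205),foot_bot=(165,182,270,295),cabtop=(92,110,200,295),fix_green=(118,192,100,150),spool=(50,100,170,215),trafo_b=(355,400,180,220),redtray=(300,375,95,155)).items():
    w=cv2.createHanningWindow((x1-x0,y1-y0),cv2.CV_32F)
    print(nm,cv2.phaseCorrelate(A[y0:y1,x0:x1],B[y0:y1,x0:x1],w))
```

```text
plate_corner ((0.07489381706116838, -0.1827886052283798), 0.9621669297748142)
foot_bot ((0.12060891130778373, 0.48175232092413367), 1.0162635072072348)
cabtop ((1.5272389971623328, -0.6879822145477092), 0.08020216999230562)
fix_green ((0.5752218791540642, -0.06649185138733316), 0.9729539265950521)
spool ((0.08624690507009092, 0.5410191782089768), 0.8388333333333333)
trafo_b ((0.3892441044382444, 0.07192332420772729), 0.8792470285627577)
redtray ((0.510824953032639, 0.007067499477763306), 0.8783449728224012)
```

View pics/cmp2.png

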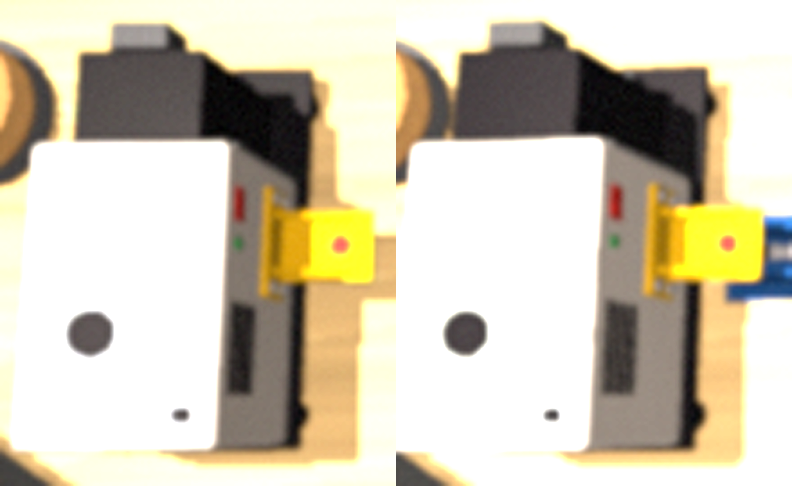

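Run:
```python
from station import bot
s=bot.state(); print(s['t'],s['eef_pos'],s['contact_force']); print(bot.job_done())
```

```text
30.95 [0.52075246 0.09614962 0.01149611] [-4.98844775 -9.11422392 27.85273858]
the job is handed in; nothing more can be done
None
```

The job is handed in at about 31 s of the 72 s allowed. The machine is up on the jack and the arm is still holding the pump handle down. It did creep about 5 mm along the bench as it lifted.

**What I did**
- I moved the transformer to the free bay of the red mat and set it square with the bay outline.
- I turned the jack about 83° and slid it under the lug, with the saddle within about 1.5 mm of the red dot.
- I pumped two full strokes, letting the handle come fully back up between them.

**Last checks**
- **Handle:** it is against its stop. Pushing 1.5 mm further only raised the force from 21 N to 28 N, with 0.6 mm of movement.
- **Lift:** the lug's dot rose about 17 mm, which puts the near feet about 12 mm clear of the bench. This comes from the cameras, so it is good to a millimetre or two.
- **Other objects:** the ones I compared in the overhead pictures (a finished transformer, the red tray, the spool) had not moved. I did not check the carton, clamp, capacitor and driver as closely.

**What disagreed**
- **Machine shift:** compared with the first overhead picture, the machine seems to have crept about 5 mm towards the jack as it tilted up. The pad swings about that far as the machine tilts and the saddle grips it, so I think the far feet slid. I left this uncorrected.
- **Finger length:** the fingertips turned out to end about 35 mm short of the reported tool point. My first grasp closed just above the transformer. I found the offset by touching the block's top with 24 N and corrected for it afterwards.

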